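# Seat the spice-grinding dish on its sprung stand and turn it a quarter

## Task

Pick up the spice-grinding dish by its arch handle with the loose stone ball lying in it, keep it level, and lower it over the two pins of the rotating stand until it rests flush. Then turn dish and stand together by the handle a quarter turn anticlockwise (seen from above), with the ball staying in the middle, and finish still gripping the handle there: the stand springs back if let go. Do not touch the ball, and leave the other things on the worktop alone.

Things in the scene. Friction and masses are not known exactly. Their poses are not given: they have to be found in the camera images.
- dish: Spice-grinding dish of steel: round plate 140 mm across, 8 mm thick, with two holed lugs to +y and -y (196 mm overall, 36 mm wide). On it a shallow dark cast-iron bowl 116 mm across, rim 20 mm above the underside, sloping some 12 degrees to the middle. A thin arch handle stands over the bowl, feet at x = +-65 mm. About 350 g. Origin: centre of the underside; z up, x along the handle's grip, y along the lugs.
- hole_a (a point): Underside of the dish's one through hole, 15 mm wide, at y = -80 mm in its lug. Either hole may go on either pin (half turn).
- hole_b (a point): Underside of the dish's other through hole, 15 mm wide, at y = +80 mm in its lug.
- dish_grip (a point): Centre of the dish's wooden grip, 120 mm above the dish's underside, straight above its middle. The grip is 70 mm long (along the dish's x), 14 mm wide (along y) and 18 mm high; its axes are those of the dish. The ball's top is about 49 mm below its underside.
- ball_center (a point): Centre of the loose stone grinding ball, 52 mm in diameter, about 190 g, that lies in the middle of the bowl under the handle, 36 mm above the underside of the dish, and rolls if the dish tilts or jerks.
- stand: Fixed round foot of the rotating stand, 184 mm across, 24 mm high, dark steel, screwed to the worktop. Origin: centre of its underside; z is the axis of rotation.
- turntable_top (a point): Centre of the upper face of the stand's wooden turntable (200 mm across), 36 mm above the worktop. It turns with the turntable; z up, y along the line of the two pins.
- pin_a (a point): Tip of one locating pin, at y = -80 mm on the turntable. Pins are steel, 12 mm thick, 18 mm high above the turntable; the upper 7 mm taper to 5 mm.
- pin_b (a point): Tip of the other locating pin, at y = +80 mm on the turntable.
- turntable (a joint): Turn of the turntable in rad, 0 at the start (against a stop), growing anticlockwise seen from above; a quarter turn is 1.571, the far stop is at 1.9. A soft spring (about 0.12 N m at a quarter turn) turns it back to 0.
- timer: Bystander: round egg timer, 58x58x57 mm, origin under its middle.
- tin: Bystander: low round tin, 86x86x40 mm, origin under its middle.
- jar: Bystander: glass jar with a screw cap, 69x70x101 mm, origin under its middle.
Mind the look-alikes: they are no part of the job. Of the things shaped like the part that bears ball_center, the marble one is meant.

How it is judged:
By the outcome, as a careful person would: the job done as asked, in the order asked, and still so for the second after the job is handed in, while the arm keeps its last pose, push and grip.
It also fails if it takes over 61 s, if anything falls off the work surface, if the arm or the gripper's body presses on something with over 40 N, if the wrist force passes 120 N, or if a joint passes its speed limit or range.

## Robot

A 6-joint arm with a two-finger parallel gripper is mounted at the origin on a cart in front of the work surface, level with it; the furniture and walls round the work are solid. World frame = base frame: x ahead of the robot, y to its left, z up, the work surface at z = 0. Lengths are in m, angles in rad, forces in N, time in s.
With the tool pointing down it reaches from about 0.425 to 0.95 m from the base axis. Payload 3.5 kg.
Tool frame: the origin (TCP) lies on the centre line of the jaws, within the pads' length; the fingertips stand 25 mm ahead of it and the grasp point (between the pads) lies 6 mm ahead of it (ctrl.finger_overhang is the distance from the TCP to the fingertips, in m); z points along the fingers, y is the line along which they close (so a half turn about z gives the same grasp; the last joint's range is limited). The gripper opens to 85 mm and grips with 20 to 120 N. Pads are 22 mm wide; open, the fingers measure 114 mm over their backs; the gripper's body (76 mm by 85 mm) begins 54 mm behind the grasp point. The pads swing forward as they close: fully open they stand 13 mm farther back than shut.
Start: joints at [1.036, 0.286, 1.577, -0, 1.279, -0.15], TCP at [0.253, 0.626, 0.224] pointing down, gripper open.
Joint ranges: [-2.77, 2.77], [-0.9, 2.22], [0.21, 2.48], [-1.53, 4.67], [0.24, 2.81], [-2.84, 2.84]. Speed limits (rad/s): [2.79, 2.79, 3.14, 3.14, 3.14, 3.14].

## Interface

Orientations are given as a unit quaternion [x, y, z, w].
In Python, from plant import get_state, imaging, job, ctrl gives the robot as it stands.
- The arm moves only by the tool jog_arm, never from a script. Its argument "increments" is a list of rows, each an object of numbers: "dx", "dy", "dz": the shift along the world's x, y, z each as a share of 12 cm, from -1 to 1; "ax", "ay", "az": the turn, a rotation vector about the world's x, y, z each as a share of pi/2 rad, from -1 to 1; "gripper": the gripper command: -1 is shut, 1 is fully open, values between are in proportion. A call has 1 to 10 rows; each row is the pose to reach, as a shift and turn from the pose commanded when the call began; what a row does not reach only later rows make up. A row lasts 1/10 s, in which the tool goes at most 50 mm and 8.59 degrees, less where a joint would pass 70% of its speed; a pose out of reach is approached as far as the arm can. A call with a number of a shift or a turn outside -1 to 1 is refused whole. A call with a gripper value outside its range is refused whole. The fingers move at their own pace and stop on an object; "force" is the grip in N (left out, the last holds). Time passes only in rows, so rows that repeat a pose let the fingers close. It gives the time, the measured TCP pose, the force, the opening and the grip force at its end, in the units of the state.
- get_state(): the state, without advancing time (a new reading comes with each control period).
- imaging.read_camera(name): name is "scene" or "side" or "wrist"; returns a dict with "frame" (480x640x3 uint8, blue, green, red), "depth" (480x640 float32, m along the optical axis (not along the pixel's ray), 0 where there is no reading), "camera_matrix" (3x3 intrinsics, pixels), "dist" ([k1, k2, p1, p2, k3] as OpenCV has them; the pictures are not rectified), "extrinsics" (4x4, takes a point from camera to world coordinates); the wrist camera has in their place "mount" (4x4, takes a point from camera to tool coordinates, whose origin is the TCP and whose axes are the flange's). Camera axes: x right, y up, looking along -z (the intrinsics and any distortion apply to the point x, -y, -z); pixel columns grow to the right and rows downward; lengths in m; the calibration is good to about 2 mm. A picture is of the moment at which its call begins: read the wrist's pose just before it.
- job.sign_off(): hands the job in; it is judged then, once.
The state is a dict: "time": time; "qpos": joint angles; "dq": joint speeds; "joint_efforts": joint torques, N m; "eef_pos": TCP position; "tcp_rot": TCP orientation; "contact_force": force on the tool from outside, world axes, zero at the start; "wrist_torque": the same for the moment, N m; "opening": opening from 0.0 (shut) to 1.0 (fully open); "finger_force": force on a finger pad.
Only numpy, scipy, OpenCV 4.12 (cv2) and the standard library are available. Lean on these libraries where they do the work, as an engineer would, in place of code of your own. Each camera call takes 0.05 s, during which the arm holds its last target. There are 200 camera calls.

## Working session

There is one attempt and no reset: what is moved stays moved. The work goes in short steps, Python scripts to look and compute and a tool call to move; the robot and the scene stay as the last step left them, time stands still between calls to the robot, and variables do not carry over. Pictures are saved under pics/ and viewed, at most 11 in all, crops included, and the job is handed in when it is done.

Besides the shell and the picture viewer there is one more tool, called after "Emit:" by a JSON object that holds its "method" and its "body", one argument or row to a line. jog_arm: Moves the arm, as the interface text tells. Shift numbers are shares of 12 cm and turn numbers shares of pi/2 rad, none past 1 either way. Its arguments: {"type":"object","properties":{"increments":{"type":"array"},"force":{"type":"number"}},"required":["increments"]}

```bash
mkdir -p pics; ls; cat > h.py <<'E'
import numpy as np, cv2
from plant import get_state, imaging, job, ctrl
from scipy.spatial.transform import Rotation as R
def grab(n):
    s=get_state(); c=imaging.read_camera(n)
    if 'extrinsics' in c: T=np.array(c['extrinsics'])
    else:
        W=np.eye(4); W[:3,:3]=R.from_quat(s['tcp_rot']).as_matrix(); W[:3,3]=s['eef_pos']; T=W@np.array(c['mount'])
    c['T']=T; return c
def rays(c,uv):
    p=cv2.undistortPoints(np.float64(uv).reshape(-1,1,2),np.array(c['camera_matrix']),np.array(c['dist'])).reshape(-1,2)
    return np.c_[p[:,0],-p[:,1],-np.ones(len(p))]@c['T'][:3,:3].T
def plane(c,uv,z):
    d=rays(c,uv); o=c['T'][:3,3]; return o+d*((z-o[2])/d[:,2])[:,None]
def depthpts(c,uv):
    uv=np.int32(uv).reshape(-1,2); return c['T'][:3,3]+rays(c,uv)*c['depth'][uv[:,1],uv[:,0]][:,None]
def cloud(c):
    v,u=np.mgrid[:480,:640]; return depthpts(c,np.c_[u.ravel(),v.ravel()]).reshape(480,640,3)
E
python3 - <<'E'
from h import *
for n in ['scene','side','wrist']:
    c=grab(n); cv2.imwrite(f'pics/{n}0.png',c['frame']); print(n,c['T'].round(3).tolist(),(c['depth']>0).mean())
print(get_state())
E
```

```text
pics
scene [[0.658, 0.561, -0.502, 0.037], [-0.753, 0.485, -0.445, -0.649], [-0.006, 0.67, 0.742, 0.987], [0.0, 0.0, 0.0, 1.0]] 0.9961686197916667
side [[-0.961, 0.163, -0.223, 0.403], [-0.276, -0.61, 0.743, 0.605], [-0.015, 0.776, 0.631, 0.706], [0.0, 0.0, 0.0, 1.0]] 0.9956608072916666
wrist [[0.375, -0.89, -0.258, 0.187], [0.927, 0.36, 0.106, 0.652], [-0.001, -0.279, 0.96, 0.373], [0.0, 0.0, 0.0, 1.0]] 0.9960286458333333
{'time': 0.15, 'qpos': array([ 1.03599167e+00,  2.86970114e-01,  1.57786852e+00, -1.34359457e-05,
        1.27863549e+00, -1.49991105e-01]), 'dq': array([-0.00050331, -0.00280895, -0.00404734,  0.00094661, -0.00082729,
        0.0006384 ]), 'joint_efforts': array([ 3.42454359e-04, -4.06602645e+01, -2.93141234e+01, -1.53019541e-04,
        3.96141622e-03,  3.43870681e-06]), 'eef_pos': array([0.25307472, 0.6251737 , 0.22274461]), 'tcp_rot': array([ 1.91219818e-01,  9.81546788e-01, -8.88288187e-04, -3.09791058e-04]), 'contact_force': array([0.51985773, 0.58930156, 0.47919334]), 'wrist_torque': array([-0.01618919, -0.08376462, -0.02761735]), 'finger_force': 0.0, 'opening': 0.9990079258729813}
```

View pics/scene0.png

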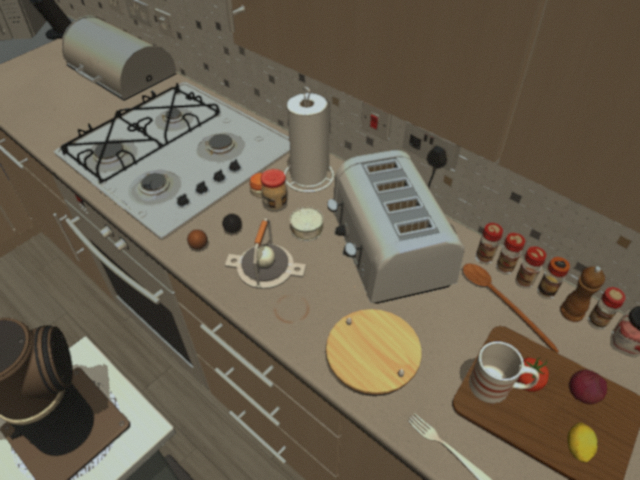

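View pics/side0.png

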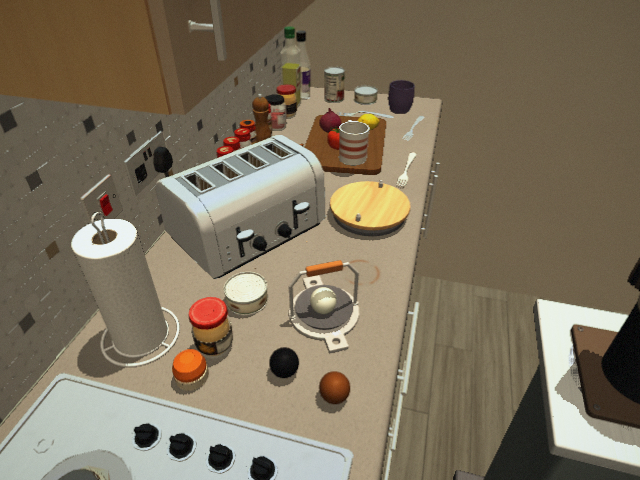

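The scene view shows the dish with the pale marble ball at (265,258) and the stand at (374,350). Other round objects are the black ball (232,223), the brown ball (197,240), the tin (306,222), the orange timer (257,183) and the jar (274,188). In the side view the dish is at (324,305), its orange grip at (325,268), and the stand at (370,207). The only candidate dish is the one holding the marble ball, so I'll check it in a close crop and measure.

```bash
python3 - <<'E'
from h import *
for n,roi,roiS in [('scene',(225,215,310,295),(320,300,430,400)),('side',(275,250,375,360),(322,172,418,242))]:
    c=grab(n); f=c['frame']; P=cloud(c); hsv=cv2.cvtColor(f,cv2.COLOR_BGR2HSV)
    M=np.zeros((480,640),bool); x0,y0,x1,y1=roi; M[y0:y1,x0:x1]=1
    h,s,v=cv2.split(hsv)
    m=M&(h<16)&(s>150)&(P[...,2]>.09)
    q=P[m]; print(n,'grip n',m.sum(),'mean',q.mean(0).round(4),'min',q.min(0).round(3),'max',q.max(0).round(3))
    vv=np.linalg.svd((q-q.mean(0))[:,:2],full_matrices=False)[2][0]; print(' dir deg',np.degrees(np.arctan2(vv[1],vv[0])))
    m2=M&(P[...,2]>.004)&(P[...,2]<.024); q=P[m2]; (cx,w,a)=cv2.minAreaRect(q[:,:2].astype(np.float32)); print(' plate',cx,w,a)
    far=q[np.hypot(*(q[:,:2]-q[:,:2].mean(0)).T)>.078]; vv=np.linalg.svd((far-far.mean(0))[:,:2],full_matrices=False)[2][0]; print(' lug dir',np.degrees(np.arctan2(vv[1],vv[0])),len(far))
    b=M&(P[...,2]>.045)&(P[...,2]<.07)&(s<90)
    print(' ball top-ish',P[b].mean(0).round(3))
    M[:]=0; x0,y0,x1,y1=roiS; M[y0:y1,x0:x1]=1
    t=M&(np.abs(P[...,2]-.036)<.006)&(s>70); q=P[t]; 
    print(' table n',len(q),cv2.minEnclosingCircle(q[:,:2].astype(np.float32)),np.median(q[:,2]))
    cen=np.array(cv2.minEnclosingCircle(q[:,:2].astype(np.float32))[0])
    r=np.hypot(P[...,0]-cen[0],P[...,1]-cen[1])
    p=M&(P[...,2]>.042)&(r<.1)
    nn,L,st,ce=cv2.connectedComponentsWithStats(p.astype(np.uint8))
    for i in range(1,nn):
        if st[i,4]>3: print(' pin',ce[i],st[i,4],P[L==i].mean(0).round(4),P[L==i][:,2].max())
    if n=='scene': cv2.imwrite('pics/crop.png',np.hstack([cv2.resize(f[210:300,220:310],(400,400)),cv2.resize(f[300:400,324:424],(400,400))]))
E
```

```text
scene grip n 97 mean [ 0.5501 -0.0162  0.1391] min [ 0.037 -0.649  0.126] max [0.586 0.011 0.987]
 dir deg -129.89814278100923
 plate (0.587912917137146, 0.028339818120002747) (0.2660473883152008, 0.2264823019504547) 41.80191421508789
 lug dir -88.29298738352351 767
 ball top-ish [0.565 0.03  0.055]
 table n 6241 ((0.5314422249794006, -0.3561740517616272), 0.10109136998653412) 0.036644555347261076
 pin [348.07407407 320.51851852] 27 [ 0.5427 -0.2785  0.0497] 0.05687458981367122
 pin [400.72222222 372.22222222] 36 [ 0.5155 -0.436   0.05  ] 0.05714699206157903
side grip n 361 mean [0.5561 0.0017 0.1264] min [ 0.403 -0.028  0.111] max [0.588 0.605 0.706]
 dir deg 101.1381669414132
 plate (0.5585451126098633, -0.0017634257674217224) (0.13836702704429626, 0.1957400143146515) 1.9074385166168213
 lug dir 121.17040884994151 224
 ball top-ish [0.568 0.045 0.053]
 table n 2914 ((0.5315330028533936, -0.3563891053199768), 0.10232917964458466) 0.03466418059379417
 pin [379.95 182.45] 20 [ 0.5186 -0.4323  0.0477] 0.05158633783767297
 pin [357.8 215.6] 20 [ 0.5454 -0.2751  0.0483] 0.054447817803753074
```

View pics/crop.png

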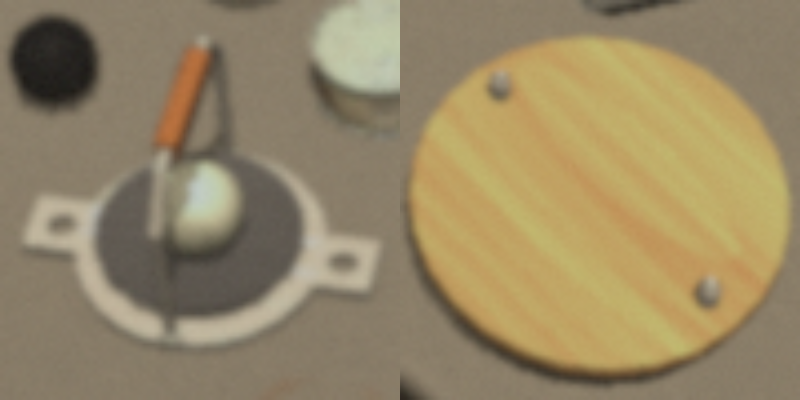

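The crop shows the dish with the marble ball, its two lug holes near scene pixels (234,260) and (298,269), the orange grip, and the turntable pins at (348,320) and (401,372). I'll refine the dish centre and yaw.

```bash
python3 - <<'E'
from h import *
c=grab('scene'); q=plane(c,[[234,260],[297.6,269]],.008); d=q[0]-q[1]; print('holes',q.round(4),'mid',q.mean(0).round(4),'ydir',np.degrees(np.arctan2(d[1],d[0])),np.linalg.norm(d))
for n,roi in [('scene',(225,210,310,295)),('side',(275,250,375,360))]:
    c=grab(n); P=cloud(c); h,s,v=cv2.split(cv2.cvtColor(c['frame'],cv2.COLOR_BGR2HSV))
    M=np.zeros((480,640),np.uint8); x0,y0,x1,y1=roi; M[y0:y1,x0:x1]=1
    m=(M>0)&(h<16)&(s>150)&(c['depth']>0)&(P[...,2]>.1)&(P[...,2]<.14)
    q=P[m]; e=cv2.minAreaRect(q[:,:2].astype(np.float32)); l=cv2.fitLine(q[:,:2].astype(np.float32),cv2.DIST_HUBER,0,.01,.01).ravel()
    m2=((M>0)&(h<16)&(s>150)).astype(np.uint8); ys,xs=np.nonzero(m2); r=cv2.minAreaRect(np.c_[xs,ys].astype(np.float32)); print(n,len(q),q.mean(0).round(4),e,np.degrees(np.arctan2(l[1],l[0])),'pix rect',r)
    a=np.array(r[0]); bp=cv2.boxPoints(r); 
    i=0 if np.linalg.norm(bp[0]-bp[1])<np.linalg.norm(bp[1]-bp[2]) else 1
    ends=np.array([(bp[i]+bp[i+1])/2,(bp[(i+2)%4]+bp[(i+3)%4])/2]); w=plane(c,ends,.12); print('  ray ends',w.round(4),'mid',w.mean(0).round(4),np.degrees(np.arctan2(*(w[1]-w[0])[[1,0]])))
    L=(M>0)&(np.abs(P[...,2]-.008)<.005)&(s<80)
    if n=='side':
        print('  plate',cv2.minAreaRect(P[(M>0)&(P[...,2]>.005)&(P[...,2]<.024)&(c['depth']>0)][:,:2].astype(np.float32)))
    else: print('toaster/tin/jar z>', )
c=grab('scene');P=cloud(c).reshape(-1,3)
for z in (.03,.1,.15): 
    m=(P[:,2]>z)&(P[:,0]>.3)&(P[:,0]<.75)&(P[:,1]>-.5)&(P[:,1]<.3); print(z,[(round(a,2),round(P[m&(abs(P[:,1]-a)<.025)][:,0].min(initial=9),3)) for a in np.arange(-.45,.3,.05)])
E
```

```text
holes [[ 0.5185  0.0635  0.008 ]
 [ 0.6007 -0.0751  0.008 ]] mid [ 0.5596 -0.0058  0.008 ] ydir 120.6476628516939 0.16108514207684038
scene 102 [ 0.5555 -0.0095  0.1303] ((0.556145191192627, -0.008818935602903366), (0.06178339570760727, 0.010893442668020725), 30.104228973388672) 30.724833 pix rect ((260.7715148925781, 231.73983764648438), (4.775976657867432, 21.189191818237305), 19.653823852539062)
  ray ends [[ 0.5898  0.0151  0.12  ]
 [ 0.5347 -0.0177  0.12  ]] mid [ 0.5623 -0.0013  0.12  ] -149.23743303934327
toaster/tin/jar z>
side 357 [ 0.5568 -0.0019  0.1231] ((0.5576783418655396, -0.004183875396847725), (0.06730244308710098, 0.014441566541790962), 33.49195098876953) 31.27756 pix rect ((324.26922607421875, 267.8461608886719), (10.001923561096191, 36.2814826965332), 78.69007110595703)
  ray ends [[ 0.5281 -0.0233  0.12  ]
 [ 0.5864  0.0122  0.12  ]] mid [ 0.5572 -0.0055  0.12  ] 31.386947421302885
  plate ((0.558976411819458, -0.005089670419692993), (0.13903318345546722, 0.18118298053741455), 64.58070373535156)
0.03 [(np.float64(-0.45), np.float64(0.46)), (np.float64(-0.4), np.f
[... 991 characters left out ...]
), (np.float64(0.15), np.float64(0.68)), (np.float64(0.2), np.float64(9.0)), (np.float64(0.25), np.float64(9.0))]
0.15 [(np.float64(-0.45), np.float64(0.679)), (np.float64(-0.4), np.float64(0.679)), (np.float64(-0.35), np.float64(0.679)), (np.float64(-0.3), np.float64(0.631)), (np.float64(-0.25), np.float64(0.635)), (np.float64(-0.2), np.float64(0.672)), (np.float64(-0.15), np.float64(0.679)), (np.float64(-0.1), np.float64(0.679)), (np.float64(-0.05), np.float64(0.68)), (np.float64(-0.0), np.float64(0.678)), (np.float64(0.05), np.float64(0.68)), (np.float64(0.1), np.float64(0.641)), (np.float64(0.15), np.float64(0.68)), (np.float64(0.2), np.float64(9.0)), (np.float64(0.25), np.float64(9.0))]
```

Emit:
{"method": "jog_arm", "body": {
  "increments": [
    {"dx": 0.43, "dy": -0.88, "az": -0.24, "gripper": 1},
    {"dx": 0.43, "dy": -0.88, "az": -0.24, "gripper": 1},
    {"dx": 0.43, "dy": -0.88, "az": -0.24, "gripper": 1},
    {"dx": 0.43, "dy": -0.88, "az": -0.24, "gripper": 1}
  ]
}}

```text
$.increments[0]: bad value
```

Emit:
{"method": "jog_arm", "body": {
  "increments": [
    {"dx": 0.43, "dy": -0.88, "dz": 0.0, "ax": 0.0, "ay": 0.0, "az": -0.24, "gripper": 1.0},
    {"dx": 0.43, "dy": -0.88, "dz": 0.0, "ax": 0.0, "ay": 0.0, "az": -0.24, "gripper": 1.0},
    {"dx": 0.43, "dy": -0.88, "dz": 0.0, "ax": 0.0, "ay": 0.0, "az": -0.24, "gripper": 1.0},
    {"dx": 0.43, "dy": -0.88, "dz": 0.0, "ax": 0.0, "ay": 0.0, "az": -0.24, "gripper": 1.0}
  ]
}}

```text
time: 0.85
eef_pos: [0.3061, 0.5182, 0.2241]
tcp_rot: [0.373, 0.928, -0.0, 0.0]
contact_force: [-0.5, -0.6, -0.1]
opening: 0.997
finger_force: 0.0
```

Emit:
{"method": "jog_arm", "body": {
  "increments": [
    {"dx": 0.42, "dy": -0.87, "dz": 0.0, "ax": 0.0, "ay": 0.0, "az": -0.24, "gripper": 1.0},
    {"dx": 0.42, "dy": -0.87, "dz": 0.0, "ax": 0.0, "ay": 0.0, "az": -0.24, "gripper": 1.0},
    {"dx": 0.42, "dy": -0.87, "dz": 0.0, "ax": 0.0, "ay": 0.0, "az": -0.24, "gripper": 1.0},
    {"dx": 0.42, "dy": -0.87, "dz": 0.0, "ax": 0.0, "ay": 0.0, "az": -0.24, "gripper": 1.0}
  ]
}}

```text
time: 1.25
eef_pos: [0.3561, 0.4149, 0.2242]
tcp_rot: [0.54, 0.842, 0.0, 0.0]
contact_force: [0.5, 0.4, 0.6]
opening: 0.998
finger_force: 0.0
```

Emit:
{"method": "jog_arm", "body": {
  "increments": [
    {"dx": 0.42, "dy": -0.87, "dz": 0.0, "ax": 0.0, "ay": 0.0, "az": -0.24, "gripper": 1.0},
    {"dx": 0.42, "dy": -0.87, "dz": 0.0, "ax": 0.0, "ay": 0.0, "az": -0.24, "gripper": 1.0},
    {"dx": 0.42, "dy": -0.87, "dz": 0.0, "ax": 0.0, "ay": 0.0, "az": -0.24, "gripper": 1.0},
    {"dx": 0.42, "dy": -0.87, "dz": 0.0, "ax": 0.0, "ay": 0.0, "az": -0.24, "gripper": 1.0}
  ]
}}

```text
time: 1.65
eef_pos: [0.4065, 0.3112, 0.2242]
tcp_rot: [0.687, 0.726, 0.0, -0.0]
contact_force: [-0.3, 1.0, 0.5]
opening: 0.998
finger_force: 0.0
```

Emit:
{"method": "jog_arm", "body": {
  "increments": [
    {"dx": 0.42, "dy": -0.87, "dz": 0.0, "ax": 0.0, "ay": 0.0, "az": -0.24, "gripper": 1.0},
    {"dx": 0.42, "dy": -0.87, "dz": 0.0, "ax": 0.0, "ay": 0.0, "az": -0.24, "gripper": 1.0},
    {"dx": 0.42, "dy": -0.87, "dz": 0.0, "ax": 0.0, "ay": 0.0, "az": -0.24, "gripper": 1.0},
    {"dx": 0.42, "dy": -0.87, "dz": 0.0, "ax": 0.0, "ay": 0.0, "az": -0.24, "gripper": 1.0}
  ]
}}

```text
time: 2.05
eef_pos: [0.4569, 0.2072, 0.2241]
tcp_rot: [0.811, 0.585, 0.0, -0.0]
contact_force: [-0.3, 1.0, -0.0]
opening: 1.002
finger_force: 0.0
```

Emit:
{"method": "jog_arm", "body": {
  "increments": [
    {"dx": 0.42, "dy": -0.87, "dz": 0.0, "ax": 0.0, "ay": 0.0, "az": -0.24, "gripper": 1.0},
    {"dx": 0.42, "dy": -0.87, "dz": 0.0, "ax": 0.0, "ay": 0.0, "az": -0.24, "gripper": 1.0},
    {"dx": 0.42, "dy": -0.87, "dz": 0.0, "ax": 0.0, "ay": 0.0, "az": -0.24, "gripper": 1.0},
    {"dx": 0.42, "dy": -0.87, "dz": 0.0, "ax": 0.0, "ay": 0.0, "az": -0.24, "gripper": 1.0}
  ]
}}

```text
time: 2.45
eef_pos: [0.5074, 0.1031, 0.2238]
tcp_rot: [0.906, 0.423, 0.0, -0.0]
contact_force: [-0.4, 0.4, -0.4]
opening: 0.998
finger_force: 0.0
```

Emit:
{"method": "jog_arm", "body": {
  "increments": [
    {"dx": 0.42, "dy": -0.87, "dz": 0.0, "ax": 0.0, "ay": 0.0, "az": -0.2, "gripper": 1.0},
    {"dx": 0.42, "dy": -0.87, "dz": 0.0, "ax": 0.0, "ay": 0.0, "az": -0.2, "gripper": 1.0},
    {"dx": 0.42, "dy": -0.87, "dz": 0.0, "ax": 0.0, "ay": 0.0, "az": -0.2, "gripper": 1.0},
    {"dx": 0.42, "dy": -0.87, "dz": 0.0, "ax": 0.0, "ay": 0.0, "az": -0.2, "gripper": 1.0},
    {"dx": 0.42, "dy": -0.87, "dz": 0.0, "ax": 0.0, "ay": 0.0, "az": -0.2, "gripper": 1.0}
  ]
}}

```text
time: 2.95
eef_pos: [0.5566, 0.0002, 0.2235]
tcp_rot: [0.961, 0.277, -0.0, -0.001]
contact_force: [-0.5, 0.2, -0.4]
opening: 0.999
finger_force: 0.0
```

```bash
cat >> h.py <<'E'
def tool():
    s=get_state(); M=R.from_quat(s['tcp_rot']).as_matrix(); print('t',round(s['time'],2),'tcp',s['eef_pos'].round(4),'y_yaw',np.degrees(np.arctan2(M[1,1],M[0,1])).round(2),'q6',s['qpos'][5].round(3),'down',M[:,2].round(4),'F',s['contact_force'].round(1),'M',s['wrist_torque'].round(2),'open',round(s['opening'],3),'ff',round(s['finger_force'],1)); return s
E
python3 - <<'E'
from h import *
tool(); print(ctrl.finger_overhang)
c=grab('wrist'); cv2.imwrite('pics/w1.png',c['frame'])
P=cloud(c); h,s,v=cv2.split(cv2.cvtColor(c['frame'],cv2.COLOR_BGR2HSV))
m=(h<16)&(s>150)&(c['depth']>0)&(P[...,2]>.1)&(P[...,2]<.14)&(np.hypot(P[...,0]-.558,P[...,1])<.06)
q=P[m]; l=cv2.fitLine(q[:,:2].astype(np.float32),cv2.DIST_HUBER,0,.01,.01).ravel()
print(len(q),q.mean(0),cv2.minAreaRect(q[:,:2].astype(np.float32)),np.degrees(np.arctan2(l[1],l[0])),np.percentile(q[:,2],[2,50,98]))
E
```

```text
t 2.95 tcp [5.566e-01 2.000e-04 2.235e-01] y_yaw -57.8 q6 0.826 down [-0.001   0.0014 -1.    ] F [-0.5  0.2 -0.4] M [-0.   -0.01 -0.02] open 0.999 ff 0.0
0.025
1981 [ 0.56052752 -0.0047904   0.12838199] ((0.5591793060302734, -0.005863998085260391), (0.0678776353597641, 0.013089412823319435), 31.699419021606445) 31.398285 [0.12566907 0.12848829 0.13005806]
```

View pics/w1.png

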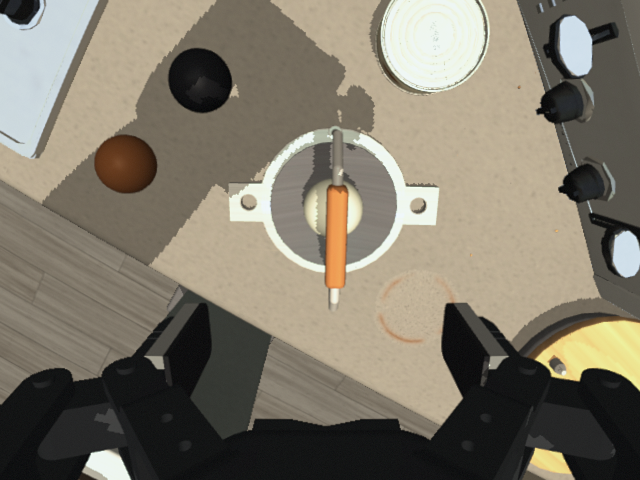

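The wrist view shows the orange grip centred at about (337,237), the marble ball below it at (333,207) and the lug holes at (248,202) and (417,205). Now I'll descend.

Emit:
{"method": "jog_arm", "body": {
  "increments": [
    {"dx": 0.025, "dy": -0.047, "dz": -0.05, "ax": 0.0, "ay": 0.0, "az": -0.009, "gripper": 1.0},
    {"dx": 0.025, "dy": -0.047, "dz": -0.15, "ax": 0.0, "ay": 0.0, "az": -0.009, "gripper": 1.0},
    {"dx": 0.025, "dy": -0.047, "dz": -0.3, "ax": 0.0, "ay": 0.0, "az": -0.009, "gripper": 1.0},
    {"dx": 0.025, "dy": -0.047, "dz": -0.45, "ax": 0.0, "ay": 0.0, "az": -0.009, "gripper": 1.0},
    {"dx": 0.025, "dy": -0.047, "dz": -0.6, "ax": 0.0, "ay": 0.0, "az": -0.009, "gripper": 1.0},
    {"dx": 0.025, "dy": -0.047, "dz": -0.7, "ax": 0.0, "ay": 0.0, "az": -0.009, "gripper": 1.0},
    {"dx": 0.025, "dy": -0.047, "dz": -0.77, "ax": 0.0, "ay": 0.0, "az": -0.009, "gripper": 0.0},
    {"dx": 0.025, "dy": -0.047, "dz": -0.81, "ax": 0.0, "ay": 0.0, "az": -0.009, "gripper": -0.4},
    {"dx": 0.025, "dy": -0.047, "dz": -0.81, "ax": 0.0, "ay": 0.0, "az": -0.009, "gripper": -0.4},
    {"dx": 0.025, "dy": -0.047, "dz": -0.81, "ax": 0.0, "ay": 0.0, "az": -0.009, "gripper": -0.4}
  ],
  "force": 25
}}

```text
time: 4.0
eef_pos: [0.5604, -0.0077, 0.1273]
tcp_rot: [0.963, 0.268, 0.001, 0.0]
contact_force: [0.3, -0.1, 0.1]
opening: 0.334
finger_force: 0.0
```

```bash
python3 - <<'E'
from h import *
tool()
c=grab('wrist'); q=plane(c,[[0,0]],.0); 
P=cloud(c); h,s,v=cv2.split(cv2.cvtColor(c['frame'],cv2.COLOR_BGR2HSV))
m=(h<16)&(s>150)&(c['depth']>0)&(P[...,2]>.1)&(P[...,2]<.14)&(np.hypot(P[...,0]-.558,P[...,1])<.06)
q=P[m]; print(cv2.minAreaRect(q[:,:2].astype(np.float32)),np.median(q[:,2])); cv2.imwrite('pics/w2.png',c['frame'])
E
```

```text
t 4.0 tcp [ 0.5604 -0.0077  0.1273] y_yaw -58.85 q6 0.832 down [ 1.3e-03 -2.0e-04 -1.0e+00] F [ 0.3 -0.1  0.1] M [-0.07 -0.   -0.01] open 0.334 ff 0.0
((0.5590969324111938, -0.005856238305568695), (0.06850522756576538, 0.013241138309240341), 30.85428810119629) 0.12838572049623642
```

Emit:
{"method": "jog_arm", "body": {
  "increments": [
    {"dx": -0.008, "dy": 0.015, "dz": -0.01, "ax": 0.0, "ay": 0.0, "az": 0.0, "gripper": -0.4},
    {"dx": -0.008, "dy": 0.015, "dz": -0.01, "ax": 0.0, "ay": 0.0, "az": 0.0, "gripper": -0.5},
    {"dx": -0.008, "dy": 0.015, "dz": -0.01, "ax": 0.0, "ay": 0.0, "az": 0.0, "gripper": -0.6},
    {"dx": -0.008, "dy": 0.015, "dz": -0.01, "ax": 0.0, "ay": 0.0, "az": 0.0, "gripper": -0.65},
    {"dx": -0.008, "dy": 0.015, "dz": -0.01, "ax": 0.0, "ay": 0.0, "az": 0.0, "gripper": -0.7},
    {"dx": -0.008, "dy": 0.015, "dz": -0.01, "ax": 0.0, "ay": 0.0, "az": 0.0, "gripper": -0.75},
    {"dx": -0.008, "dy": 0.015, "dz": -0.01, "ax": 0.0, "ay": 0.0, "az": 0.0, "gripper": -0.8},
    {"dx": -0.008, "dy": 0.015, "dz": -0.01, "ax": 0.0, "ay": 0.0, "az": 0.0, "gripper": -1.0},
    {"dx": -0.008, "dy": 0.015, "dz": -0.01, "ax": 0.0, "ay": 0.0, "az": 0.0, "gripper": -1.0},
    {"dx": -0.008, "dy": 0.015, "dz": -0.01, "ax": 0.0, "ay": 0.0, "az": 0.0, "gripper": -1.0}
  ],
  "force": 30
}}

```text
time: 5.05
eef_pos: [0.559, -0.0058, 0.1254]
tcp_rot: [0.963, 0.268, 0.0, -0.0]
contact_force: [0.4, -0.7, -1.2]
opening: 0.001
finger_force: 0.0
```

Emit:
{"method": "jog_arm", "body": {
  "increments": [
    {"dx": 0.0, "dy": 0.0, "dz": 0.0, "ax": 0.0, "ay": 0.0, "az": 0.0, "gripper": -1.0},
    {"dx": 0.0, "dy": 0.0, "dz": 0.0, "ax": 0.0, "ay": 0.0, "az": 0.0, "gripper": -1.0},
    {"dx": 0.0, "dy": 0.0, "dz": 0.0, "ax": 0.0, "ay": 0.0, "az": 0.0, "gripper": -1.0}
  ],
  "force": 80
}}

```text
time: 5.35
eef_pos: [0.559, -0.0058, 0.1254]
tcp_rot: [0.963, 0.268, 0.0, 0.0]
contact_force: [-0.1, -0.3, -0.1]
opening: -0.001
finger_force: 0.0
```

Emit:
{"method": "jog_arm", "body": {
  "increments": [
    {"dx": 0.0, "dy": 0.0, "dz": 0.005, "ax": 0.0, "ay": 0.0, "az": 0.0, "gripper": -1.0},
    {"dx": 0.0, "dy": 0.0, "dz": 0.015, "ax": 0.0, "ay": 0.0, "az": 0.0, "gripper": -1.0},
    {"dx": 0.0, "dy": 0.0, "dz": 0.03, "ax": 0.0, "ay": 0.0, "az": 0.0, "gripper": -1.0},
    {"dx": 0.0, "dy": 0.0, "dz": 0.05, "ax": 0.0, "ay": 0.0, "az": 0.0, "gripper": -1.0},
    {"dx": 0.0, "dy": 0.0, "dz": 0.08, "ax": 0.0, "ay": 0.0, "az": 0.0, "gripper": -1.0},
    {"dx": 0.0, "dy": 0.0, "dz": 0.12, "ax": 0.0, "ay": 0.0, "az": 0.0, "gripper": -1.0},
    {"dx": 0.0, "dy": 0.0, "dz": 0.16, "ax": 0.0, "ay": 0.0, "az": 0.0, "gripper": -1.0},
    {"dx": 0.0, "dy": 0.0, "dz": 0.19, "ax": 0.0, "ay": 0.0, "az": 0.0, "gripper": -1.0},
    {"dx": 0.0, "dy": 0.0, "dz": 0.2, "ax": 0.0, "ay": 0.0, "az": 0.0, "gripper": -1.0},
    {"dx": 0.0, "dy": 0.0, "dz": 0.2, "ax": 0.0, "ay": 0.0, "az": 0.0, "gripper": -1.0}
  ]
}}

```text
time: 6.35
eef_pos: [0.5591, -0.0058, 0.1498]
tcp_rot: [0.963, 0.268, 0.0, 0.0]
contact_force: [-0.0, 0.2, -1.0]
opening: -0.001
finger_force: 0.0
```

```bash
python3 - <<'E'
from h import *
tool()
for n in ('side','wrist'):
    c=grab(n); P=cloud(c); cv2.imwrite(f'pics/{n}3.png',c['frame'])
    if n=='side':
        m=(P[...,2]>.02)&(P[...,2]<.052)&(c['depth']>0)&(np.hypot(P[...,0]-.559,P[...,1]+.006)<.11); q=P[m]
        print(np.percentile(q[:,2],[1,10,50,90]))
E
```

```text
t 6.35 tcp [ 0.5591 -0.0058  0.1498] y_yaw -58.86 q6 0.835 down [ 6.e-04 -1.e-04 -1.e+00] F [-0.   0.2 -1. ] M [ 0.01 -0.05  0.05] open -0.001 ff 0.0
[0.02005682 0.02055826 0.03879639 0.04975176]
```

View pics/side3.png

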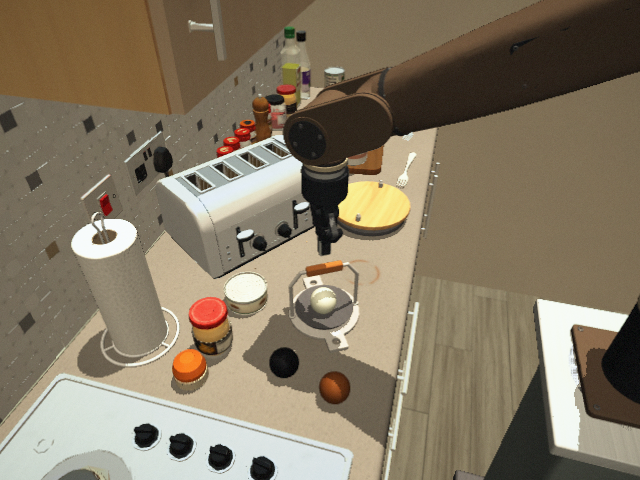

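The side view shows the fingers shut with tips at about (325,252), clear of the grip at (325,268), so the grasp missed. I'll locate the fingertips from the side depth.

```bash
python3 - <<'E'
from h import *
c=grab('side'); P=cloud(c)
for v in range(225,275,3): print(v,[(P[v,u]*1000).round(0).astype(int).tolist() for u in (318,324,330)],c['frame'][v,324])
c=grab('scene'); f=c['frame']; P2=cloud(c)
w=grab('wrist')
cv2.imwrite('pics/mix.png',np.hstack([cv2.resize(f[160:300,190:330],(400,400)),cv2.resize(w['frame'],(400,400))]))
m=(c['depth']>0)&(f.max(2)<60)&(np.hypot(P2[...,0]-.559,P2[...,1]+.006)<.06)&(P2[...,2]>.06)&(P2[...,2]<.3)
q=P2[m]; print(q[np.argsort(q[:,2])[:8]].round(3))
E
```

```text
225 [[563, 16, 234], [551, 23, 242], [538, 37, 255]] [23 20 18]
228 [[563, 17, 228], [555, 8, 224], [538, 38, 250]] [31 30 31]
231 [[563, 16, 222], [548, 34, 238], [536, 45, 249]] [24 23 26]
234 [[566, 6, 207], [548, 35, 233], [535, 49, 246]] [14 14 13]
237 [[566, 8, 202], [547, 38, 230], [535, 50, 241]] [18 17 16]
240 [[567, 3, 191], [548, 34, 220], [537, 37, 225]] [13 14 13]
243 [[567, 3, 184], [549, 32, 211], [547, -4, 183]] [15 12 14]
246 [[567, 3, 178], [555, 7, 183], [547, -5, 175]] [19 18 20]
249 [[567, 3, 171], [555, 6, 175], [547, -5, 168]] [21 21 22]
252 [[567, 1, 162], [555, 7, 170], [547, -4, 162]] [22 22 20]
255 [[614, -170, -1], [557, 0, 156], [588, -177, -2]] [72 79 82]
258 [[611, -159, -1], [598, -161, 0], [585, -167, -1]] [146 178 197]
261 [[608, -148, 0], [595, -152, 0], [583, -159, -3]] [154 187 204]
264 [[569, -5, 127], [559, -9, 126], [548, -9, 129]] [ 42  92 163]
267 [[567, 3, 128], [557, -1, 126], [547, -7, 123]] [ 33  83 151]
270 [[567, 5, 122], [556, 1, 121], [547, -5, 117]] [ 25  58 104]
273 [[566, 6, 116], [557, 0, 112], [573, -119, -1]] [ 41  68 104]
[[ 0.557 -0.017  0.169]
 [ 0.56  -0.016  0.169]
 [ 0.547  0.001  0.171]
 [ 0.548  0.002  0.172]
 [ 0.556 -0.018  0.173]
 [ 0.56  -0.017  0.173]
 [ 0.557 -0.014  0.174]
 [ 0.548  0.002  0.176]]
```

View pics/mix.png

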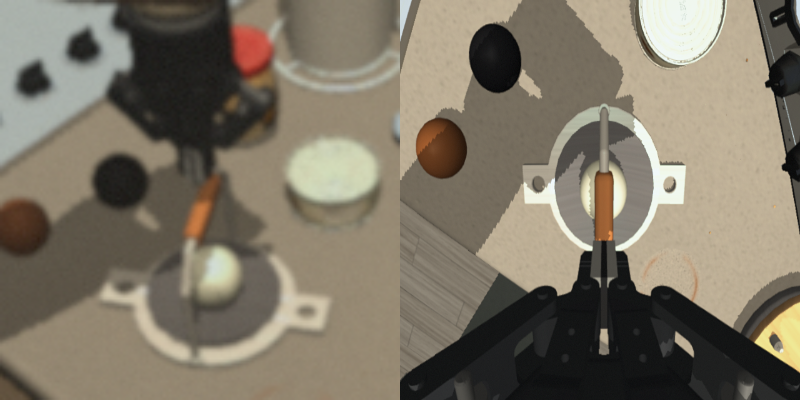

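The fingertips are really at about z=0.158 while the reported TCP is 0.150, so the fingers end well short of the stated overhang. Before regrasping I'll measure the fingertip position in the tool frame from all three cameras.

```bash
python3 - <<'E'
from h import *
s=tool(); W=R.from_quat(s['tcp_rot']).as_matrix()
for n in ('side','scene','wrist'):
    c=grab(n); P=cloud(c); m=(c['depth']>0)&(c['frame'].max(2)<75)&(np.hypot(P[...,0]-.559,P[...,1]+.006)<.035)&(P[...,2]>.135)&(P[...,2]<.2)
    q=(P[m]-s['eef_pos'])@W*1000; print(n,len(q),'zmax',np.percentile(q[:,2],[90,95,99,100]).round(1))
    t=q[(q[:,2]>-25)]; print('  x',np.percentile(t[:,0],[2,50,98]).round(1),'y',np.percentile(t[:,1],[2,50,98]).round(1))
print(imaging.read_camera('wrist')['mount'].round(4) if 1 else 0)
E
```

```text
t 6.6 tcp [ 0.5588 -0.0058  0.1491] y_yaw -58.86 q6 0.835 down [-6.e-04  1.e-04 -1.e+00] F [ 0.4 -0.7 -0.9] M [-0.08  0.07  0.01] open -0.0 ff 0.0
side 121 zmax [-16.2 -14.1  -8.4  -7.1]
  x [-9.1  1.9 11.5] y [-14.2 -11.8  -3.1]
scene 84 zmax [-22.7 -20.2 -18.2 -16.7]
  x [-12.2  -6.8  -4. ] y [-13.    3.5  10.7]
wrist 2732 zmax [-19.4 -16.7 -14.  -11.3]
  x [ 6.1  6.9 11.1] y [-12.7   0.2  13. ]
[[ 5.000e-04  9.606e-01  2.778e-01  7.040e-02]
 [ 1.000e+00 -4.000e-04 -2.000e-04  1.000e-04]
 [-1.000e-04  2.778e-01 -9.606e-01 -1.500e-01]
 [ 0.000e+00  0.000e+00  0.000e+00  1.000e+00]]
```

Emit:
{"method": "jog_arm", "body": {
  "increments": [
    {"dx": 0.0, "dy": 0.0, "dz": 0.0, "ax": 0.0, "ay": 0.0, "az": 0.0, "gripper": 0.0},
    {"dx": 0.0, "dy": 0.0, "dz": 0.0, "ax": 0.0, "ay": 0.0, "az": 0.0, "gripper": 0.0},
    {"dx": 0.0, "dy": 0.0, "dz": 0.0, "ax": 0.0, "ay": 0.0, "az": 0.0, "gripper": 0.0},
    {"dx": 0.0, "dy": 0.0, "dz": -0.07, "ax": 0.0, "ay": 0.0, "az": 0.0, "gripper": 0.0},
    {"dx": 0.0, "dy": 0.0, "dz": -0.16, "ax": 0.0, "ay": 0.0, "az": 0.0, "gripper": 0.0},
    {"dx": 0.0, "dy": 0.0, "dz": -0.25, "ax": 0.0, "ay": 0.0, "az": 0.0, "gripper": 0.0},
    {"dx": 0.0, "dy": 0.0, "dz": -0.33, "ax": 0.0, "ay": 0.0, "az": 0.0, "gripper": 0.0},
    {"dx": 0.0, "dy": 0.0, "dz": -0.4, "ax": 0.0, "ay": 0.0, "az": 0.0, "gripper": 0.0},
    {"dx": 0.0, "dy": 0.0, "dz": -0.44, "ax": 0.0, "ay": 0.0, "az": 0.0, "gripper": 0.0},
    {"dx": 0.0, "dy": 0.0, "dz": -0.44, "ax": 0.0, "ay": 0.0, "az": 0.0, "gripper": 0.0}
  ],
  "force": 30
}}

```text
time: 7.8
eef_pos: [0.5584, -0.0057, 0.0955]
tcp_rot: [0.963, 0.268, -0.001, -0.0]
contact_force: [-0.1, -0.3, -0.8]
opening: 0.5
finger_force: 0.0
```

```bash
python3 - <<'E'
from h import *
s=tool(); W=R.from_quat(s['tcp_rot']).as_matrix()
for n in ('side','wrist'):
    c=grab(n); P=cloud(c); m=(c['depth']>0)&(c['frame'].max(2)<60)&(np.hypot(P[...,0]-.559,P[...,1]+.006)<.05)&(P[...,2]>.085)&(P[...,2]<.16)
    q=(P[m]-s['eef_pos'])@W*1000; print(n,len(q),'zmax',np.percentile(q[:,2],[90,95,99,100]).round(1))
    cv2.imwrite(f'pics/{n}5.png',c['frame'])
a=cv2.imread('pics/side5.png'); b=cv2.imread('pics/wrist5.png')
cv2.imwrite('pics/mix5.png',np.hstack([cv2.resize(a[200:360,245:405],(400,400)),cv2.resize(b,(400,400))]))
E
```

```text
t 7.8 tcp [ 0.5584 -0.0057  0.0955] y_yaw -58.86 q6 0.835 down [-1.9e-03  4.0e-04 -1.0e+00] F [-0.1 -0.3 -0.8] M [ 0.03  0.02 -0.  ] open 0.5 ff 0.0
side 180 zmax [-18.9 -16.7 -14.3  -8.7]
wrist 10282 zmax [-26.6 -21.2 -15.1 -10.8]
```

View pics/mix5.png

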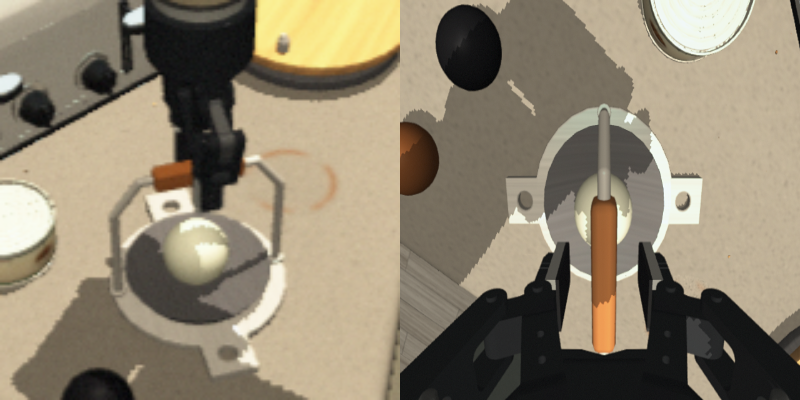

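The fingers now straddle the grip: in the side crop the tips are below the grip and well above the ball, and the wrist view shows it centred between the pads. Closing.

Emit:
{"method": "jog_arm", "body": {
  "increments": [
    {"dx": 0.0, "dy": 0.0, "dz": 0.0, "ax": 0.0, "ay": 0.0, "az": 0.0, "gripper": -0.4},
    {"dx": 0.0, "dy": 0.0, "dz": 0.0, "ax": 0.0, "ay": 0.0, "az": 0.0, "gripper": -0.5},
    {"dx": 0.0, "dy": 0.0, "dz": 0.0, "ax": 0.0, "ay": 0.0, "az": 0.0, "gripper": -0.55},
    {"dx": 0.0, "dy": 0.0, "dz": 0.0, "ax": 0.0, "ay": 0.0, "az": 0.0, "gripper": -0.6},
    {"dx": 0.0, "dy": 0.0, "dz": 0.0, "ax": 0.0, "ay": 0.0, "az": 0.0, "gripper": -0.65},
    {"dx": 0.0, "dy": 0.0, "dz": 0.0, "ax": 0.0, "ay": 0.0, "az": 0.0, "gripper": -0.7},
    {"dx": 0.0, "dy": 0.0, "dz": 0.0, "ax": 0.0, "ay": 0.0, "az": 0.0, "gripper": -0.8},
    {"dx": 0.0, "dy": 0.0, "dz": 0.0, "ax": 0.0, "ay": 0.0, "az": 0.0, "gripper": -1.0}
  ],
  "force": 30
}}

```text
time: 8.7
eef_pos: [0.559, -0.0057, 0.0968]
tcp_rot: [0.963, 0.268, -0.0, -0.0]
contact_force: [-0.1, 0.3, 1.4]
opening: 0.155
finger_force: 29.4
```

Emit:
{"method": "jog_arm", "body": {
  "increments": [
    {"dx": 0.0, "dy": 0.0, "dz": 0.0, "ax": 0.0, "ay": 0.0, "az": 0.0, "gripper": -1.0},
    {"dx": 0.0, "dy": 0.0, "dz": 0.0, "ax": 0.0, "ay": 0.0, "az": 0.0, "gripper": -1.0},
    {"dx": 0.0, "dy": 0.0, "dz": 0.0, "ax": 0.0, "ay": 0.0, "az": 0.0, "gripper": -1.0}
  ],
  "force": 80
}}

```text
time: 9.0
eef_pos: [0.5593, -0.0058, 0.0969]
tcp_rot: [0.963, 0.268, 0.0, 0.0]
contact_force: [0.1, 1.5, 3.4]
opening: 0.148
finger_force: 79.0
```

Emit:
{"method": "jog_arm", "body": {
  "increments": [
    {"dx": 0.0, "dy": 0.0, "dz": 0.005, "ax": 0.0, "ay": 0.0, "az": 0.0, "gripper": -1.0},
    {"dx": 0.0, "dy": 0.0, "dz": 0.015, "ax": 0.0, "ay": 0.0, "az": 0.0, "gripper": -1.0},
    {"dx": 0.0, "dy": 0.0, "dz": 0.03, "ax": 0.0, "ay": 0.0, "az": 0.0, "gripper": -1.0},
    {"dx": 0.0, "dy": 0.0, "dz": 0.05, "ax": 0.0, "ay": 0.0, "az": 0.0, "gripper": -1.0},
    {"dx": 0.0, "dy": 0.0, "dz": 0.08, "ax": 0.0, "ay": 0.0, "az": 0.0, "gripper": -1.0},
    {"dx": 0.0, "dy": 0.0, "dz": 0.11, "ax": 0.0, "ay": 0.0, "az": 0.0, "gripper": -1.0},
    {"dx": 0.0, "dy": 0.0, "dz": 0.14, "ax": 0.0, "ay": 0.0, "az": 0.0, "gripper": -1.0},
    {"dx": 0.0, "dy": 0.0, "dz": 0.16, "ax": 0.0, "ay": 0.0, "az": 0.0, "gripper": -1.0},
    {"dx": 0.0, "dy": 0.0, "dz": 0.17, "ax": 0.0, "ay": 0.0, "az": 0.0, "gripper": -1.0},
    {"dx": 0.0, "dy": 0.0, "dz": 0.17, "ax": 0.0, "ay": 0.0, "az": 0.0, "gripper": -1.0}
  ]
}}

```text
time: 10.0
eef_pos: [0.5592, -0.0058, 0.1173]
tcp_rot: [0.963, 0.268, 0.0, 0.0]
contact_force: [-0.6, 0.9, -4.5]
opening: 0.143
finger_force: 78.0
```

```bash
cat >> h.py <<'E'
def plate_level(c,z0,cen):
    "fit the plane of the pale plate/lug top (8 mm above underside)"
    P=cloud(c); h,s,v=cv2.split(cv2.cvtColor(c['frame'],cv2.COLOR_BGR2HSV)); r=np.hypot(P[...,0]-cen[0],P[...,1]-cen[1])
    m=(c['depth']>0)&(np.abs(P[...,2]-z0-.008)<.008)&(r<.1)&(r>.06)&(s<70)&(v>110)
    q=P[m]; A=np.c_[q[:,:2]-cen,np.ones(len(q))]; k,*_=np.linalg.lstsq(A,q[:,2],rcond=None)
    for _ in range(3):
        g=abs(A@k-q[:,2])<.0025; k,*_=np.linalg.lstsq(A[g],q[g,2],rcond=None)
    return len(q),k.round(4)
def ballpos(c,z0,cen):
    P=cloud(c); h,s,v=cv2.split(cv2.cvtColor(c['frame'],cv2.COLOR_BGR2HSV)); r=np.hypot(P[...,0]-cen[0],P[...,1]-cen[1])
    q=P[(c['depth']>0)&(P[...,2]>z0+.035)&(P[...,2]<z0+.066)&(r<.05)&(v>90)&(s<120)]
    A=np.c_[2*q,np.ones(len(q))]; k=np.linalg.lstsq(A,(q**2).sum(1),rcond=None)[0]; return len(q),k[:3].round(4),np.sqrt(max(k[3]+k[:3]@k[:3],0)).round(4)
E
python3 - <<'E'
from h import *
s=tool(); cen=np.array([.559,-.006])
for n in ('side','scene','wrist'):
    c=grab(n); print(n,plate_level(c,.02,cen),ballpos(c,.02,cen)); 
E
```

```text
t 10.0 tcp [ 0.5592 -0.0058  0.1173] y_yaw -58.85 q6 0.835 down [ 6.e-04 -1.e-04 -1.e+00] F [-0.6  0.9 -4.5] M [-0.02 -0.04  0.01] open 0.143 ff 78.0
side (962, array([-0.0001,  0.0006,  0.0271])) (495, array([ 0.5602, -0.0036,  0.0564]), np.float64(0.0247))
scene (693, array([-0.003 ,  0.0036,  0.0297])) (306, array([ 0.5594, -0.0061,  0.0609]), np.float64(0.0235))
wrist (11002, array([0.    , 0.0003, 0.0277])) (3411, array([ 0.5597, -0.0045,  0.0563]), np.float64(0.0253))
```

Lifted level, with the ball still central. I'll raise it further, pull it away from the toaster and carry it over.

Emit:
{"method": "jog_arm", "body": {
  "increments": [
    {"dx": -0.006, "dy": 0.0, "dz": 0.01, "ax": 0.0, "ay": 0.0, "az": 0.0, "gripper": -1.0},
    {"dx": -0.025, "dy": 0.0, "dz": 0.04, "ax": 0.0, "ay": 0.0, "az": 0.0, "gripper": -1.0},
    {"dx": -0.057, "dy": 0.0, "dz": 0.09, "ax": 0.0, "ay": 0.0, "az": 0.0, "gripper": -1.0},
    {"dx": -0.101, "dy": 0.0, "dz": 0.16, "ax": 0.0, "ay": 0.0, "az": 0.0, "gripper": -1.0},
    {"dx": -0.145, "dy": 0.0, "dz": 0.23, "ax": 0.0, "ay": 0.0, "az": 0.0, "gripper": -1.0},
    {"dx": -0.19, "dy": 0.0, "dz": 0.3, "ax": 0.0, "ay": 0.0, "az": 0.0, "gripper": -1.0},
    {"dx": -0.233, "dy": 0.0, "dz": 0.37, "ax": 0.0, "ay": 0.0, "az": 0.0, "gripper": -1.0},
    {"dx": -0.265, "dy": 0.0, "dz": 0.42, "ax": 0.0, "ay": 0.0, "az": 0.0, "gripper": -1.0},
    {"dx": -0.284, "dy": 0.0, "dz": 0.45, "ax": 0.0, "ay": 0.0, "az": 0.0, "gripper": -1.0},
    {"dx": -0.29, "dy": 0.0, "dz": 0.46, "ax": 0.0, "ay": 0.0, "az": 0.0, "gripper": -1.0}
  ]
}}

```text
time: 11.15
eef_pos: [0.5242, -0.0058, 0.1729]
tcp_rot: [0.963, 0.268, 0.0, 0.0]
contact_force: [-0.3, -0.4, -3.7]
opening: 0.149
finger_force: 78.0
```

Emit:
{"method": "jog_arm", "body": {
  "increments": [
    {"dx": 0.0, "dy": -0.01, "dz": 0.0, "ax": 0.0, "ay": 0.0, "az": -0.002, "gripper": -1.0},
    {"dx": 0.0, "dy": -0.04, "dz": 0.0, "ax": 0.0, "ay": 0.0, "az": -0.006, "gripper": -1.0},
    {"dx": 0.0, "dy": -0.09, "dz": 0.0, "ax": 0.0, "ay": 0.0, "az": -0.014, "gripper": -1.0},
    {"dx": 0.0, "dy": -0.16, "dz": 0.0, "ax": 0.0, "ay": 0.0, "az": -0.025, "gripper": -1.0},
    {"dx": 0.0, "dy": -0.25, "dz": 0.0, "ax": 0.0, "ay": 0.0, "az": -0.04, "gripper": -1.0},
    {"dx": 0.0, "dy": -0.35, "dz": 0.0, "ax": 0.0, "ay": 0.0, "az": -0.056, "gripper": -1.0},
    {"dx": 0.0, "dy": -0.45, "dz": 0.0, "ax": 0.0, "ay": 0.0, "az": -0.072, "gripper": -1.0},
    {"dx": 0.0, "dy": -0.55, "dz": 0.0, "ax": 0.0, "ay": 0.0, "az": -0.088, "gripper": -1.0},
    {"dx": 0.0, "dy": -0.65, "dz": 0.0, "ax": 0.0, "ay": 0.0, "az": -0.104, "gripper": -1.0},
    {"dx": 0.0, "dy": -0.75, "dz": 0.0, "ax": 0.0, "ay": 0.0, "az": -0.12, "gripper": -1.0}
  ]
}}

```text
time: 12.15
eef_pos: [0.5241, -0.097, 0.1722]
tcp_rot: [0.984, 0.175, -0.0, 0.0]
contact_force: [0.5, -0.4, -4.1]
opening: 0.145
finger_force: 78.1
```

Emit:
{"method": "jog_arm", "body": {
  "increments": [
    {"dx": 0.0, "dy": -0.1, "dz": 0.0, "ax": 0.0, "ay": 0.0, "az": -0.016, "gripper": -1.0},
    {"dx": 0.0, "dy": -0.2, "dz": 0.0, "ax": 0.0, "ay": 0.0, "az": -0.032, "gripper": -1.0},
    {"dx": 0.0, "dy": -0.3, "dz": 0.0, "ax": 0.0, "ay": 0.0, "az": -0.048, "gripper": -1.0},
    {"dx": 0.0, "dy": -0.4, "dz": 0.0, "ax": 0.0, "ay": 0.0, "az": -0.064, "gripper": -1.0},
    {"dx": 0.0, "dy": -0.5, "dz": 0.0, "ax": 0.0, "ay": 0.0, "az": -0.08, "gripper": -1.0},
    {"dx": 0.0, "dy": -0.6, "dz": 0.0, "ax": 0.0, "ay": 0.0, "az": -0.096, "gripper": -1.0},
    {"dx": 0.0, "dy": -0.7, "dz": 0.0, "ax": 0.0, "ay": 0.0, "az": -0.112, "gripper": -1.0},
    {"dx": 0.0, "dy": -0.8, "dz": 0.0, "ax": 0.0, "ay": 0.0, "az": -0.128, "gripper": -1.0},
    {"dx": 0.0, "dy": -0.9, "dz": 0.0, "ax": 0.0, "ay": 0.0, "az": -0.144, "gripper": -1.0},
    {"dx": 0.0, "dy": -1.0, "dz": 0.0, "ax": 0.0, "ay": 0.0, "az": -0.16, "gripper": -1.0}
  ]
}}

```text
time: 13.15
eef_pos: [0.5242, -0.2168, 0.1722]
tcp_rot: [0.999, 0.051, -0.0, -0.0]
contact_force: [-0.3, -0.4, -3.4]
opening: 0.145
finger_force: 78.1
```

Emit:
{"method": "jog_arm", "body": {
  "increments": [
    {"dx": 0.002, "dy": -0.1, "dz": 0.0, "ax": 0.0, "ay": 0.0, "az": -0.016, "gripper": -1.0},
    {"dx": 0.008, "dy": -0.2, "dz": 0.0, "ax": 0.0, "ay": 0.0, "az": -0.032, "gripper": -1.0},
    {"dx": 0.016, "dy": -0.3, "dz": 0.0, "ax": 0.0, "ay": 0.0, "az": -0.048, "gripper": -1.0},
    {"dx": 0.026, "dy": -0.4, "dz": 0.0, "ax": 0.0, "ay": 0.0, "az": -0.064, "gripper": -1.0},
    {"dx": 0.036, "dy": -0.5, "dz": 0.0, "ax": 0.0, "ay": 0.0, "az": -0.08, "gripper": -1.0},
    {"dx": 0.042, "dy": -0.59, "dz": 0.0, "ax": 0.0, "ay": 0.0, "az": -0.096, "gripper": -1.0},
    {"dx": 0.046, "dy": -0.67, "dz": 0.0, "ax": 0.0, "ay": 0.0, "az": -0.11, "gripper": -1.0},
    {"dx": 0.048, "dy": -0.74, "dz": 0.0, "ax": 0.0, "ay": 0.0, "az": -0.122, "gripper": -1.0},
    {"dx": 0.05, "dy": -0.8, "dz": 0.0, "ax": 0.0, "ay": 0.0, "az": -0.132, "gripper": -1.0},
    {"dx": 0.05, "dy": -0.85, "dz": 0.0, "ax": 0.0, "ay": 0.0, "az": -0.14, "gripper": -1.0}
  ]
}}

```text
time: 14.15
eef_pos: [0.5302, -0.3183, 0.1722]
tcp_rot: [0.998, -0.059, -0.0, -0.0]
contact_force: [0.6, 0.0, -5.5]
opening: 0.146
finger_force: 78.1
```

Emit:
{"method": "jog_arm", "body": {
  "increments": [
    {"dx": 0.0, "dy": -0.04, "dz": 0.0, "ax": 0.0, "ay": 0.0, "az": -0.008, "gripper": -1.0},
    {"dx": 0.0, "dy": -0.07, "dz": 0.0, "ax": 0.0, "ay": 0.0, "az": -0.015, "gripper": -1.0},
    {"dx": 0.0, "dy": -0.09, "dz": 0.0, "ax": 0.0, "ay": 0.0, "az": -0.021, "gripper": -1.0},
    {"dx": 0.0, "dy": -0.1, "dz": 0.0, "ax": 0.0, "ay": 0.0, "az": -0.026, "gripper": -1.0},
    {"dx": 0.0, "dy": -0.1, "dz": 0.0, "ax": 0.0, "ay": 0.0, "az": -0.03, "gripper": -1.0},
    {"dx": 0.0, "dy": -0.1, "dz": 0.0, "ax": 0.0, "ay": 0.0, "az": -0.03, "gripper": -1.0},
    {"dx": 0.0, "dy": -0.1, "dz": 0.0, "ax": 0.0, "ay": 0.0, "az": -0.03, "gripper": -1.0}
  ]
}}

```text
time: 14.85
eef_pos: [0.5302, -0.3296, 0.1722]
tcp_rot: [0.997, -0.081, -0.0, -0.0]
contact_force: [0.7, -0.1, -4.6]
opening: 0.146
finger_force: 78.1
```

```bash
python3 - <<'E'
from h import *
s=tool(); cen=s['eef_pos'][:2]; ims=[]
for n in ('side','scene','wrist'):
    c=grab(n); print(n,plate_level(c,s['eef_pos'][2]-.0973,cen),ballpos(c,s['eef_pos'][2]-.0973,cen)); ims.append(c['frame']); cv2.imwrite(f'pics/{n}6.png',c['frame'])
cv2.imwrite('pics/mix6.png',np.hstack([cv2.resize(ims[1][270:420,300:450],(400,400)),cv2.resize(ims[2],(400,400))]))
E
```

```text
t 14.85 tcp [ 0.5302 -0.3296  0.1722] y_yaw -99.34 q6 1.015 down [-0.e+00  1.e-04 -1.e+00] F [ 0.7 -0.1 -4.6] M [-0.01 -0.05  0.03] open 0.146 ff 78.1
side (419, array([0.0002, 0.001 , 0.0819])) (296, array([ 0.5325, -0.3274,  0.1113]), np.float64(0.0242))
scene (1071, array([0.0025, 0.0068, 0.0841])) (491, array([ 0.5311, -0.3283,  0.1139]), np.float64(0.0246))
wrist (10967, array([0.0009, 0.0007, 0.083 ])) (3474, array([ 0.5325, -0.3295,  0.1115]), np.float64(0.0253))
```

View pics/mix6.png

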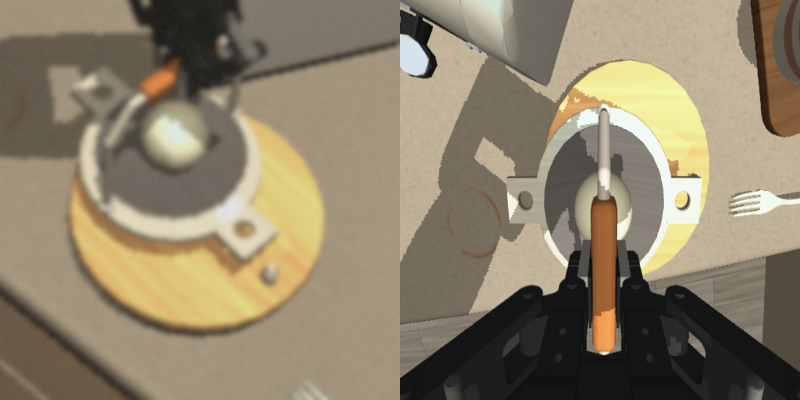

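The scene crop shows the dish hovering about 26 mm short of the pins, with the front pin at about (400,371), the lug hole at about (391,354) and the ball central. I'll locate the holes and compare them with the pins.

```bash
cat >> h.py <<'E'
def holes(c,z,cen,ydeg,tol=.02):
    "lug holes: child contours of the plate-top mask near the expected spots"
    P=cloud(c); out=[]
    m=((c['depth']>0)&(np.abs(P[...,2]-z)<.0045)).astype(np.uint8)
    cs,hi=cv2.findContours(m,cv2.RETR_CCOMP,cv2.CHAIN_APPROX_NONE)
    a=np.radians(ydeg); u=np.array([np.cos(a),np.sin(a)])
    for sg in (1,-1):
        for k,h in zip(cs,hi[0]):
            if h[3]>=0 and len(k)>8:
                p=plane(c,k.reshape(-1,2),z)[:,:2]; (q,r)=cv2.minEnclosingCircle(p.astype(np.float32)); q=p.mean(0)
                if np.linalg.norm(q-(cen+sg*.08*u))<tol and .003<r<.012: out.append((sg,q.round(4),round(r,4),k.reshape(-1,2).mean(0).round(1)))
    return out
E
python3 - <<'E'
from h import *
s=tool(); cen=s['eef_pos'][:2]
for n in ('side','scene','wrist'):
    c=grab(n); 
    for o in holes(c,.083,cen,80.5): print(n,o)
E
```

```text
t 15.0 tcp [ 0.5302 -0.3297  0.1723] y_yaw -99.35 q6 1.015 down [ 1.e-04  0.e+00 -1.e+00] F [-0.6 -0.1 -4.5] M [ 0.03  0.01 -0.01] open 0.146 ff 78.1
side (1, array([ 0.5423, -0.2462]), 0.01, array([357.4, 210.9]))
scene (1, array([ 0.5406, -0.2493]), 0.0097, array([337.3, 304.8]))
scene (-1, array([ 0.5147, -0.409 ]), 0.0087, array([391.1, 356.4]))
wrist (1, array([ 0.5429, -0.2517]), 0.0078, array([201. , 240.3]))
wrist (-1, array([ 0.5171, -0.4081]), 0.0076, array([451. , 240.6]))
```

Emit:
{"method": "jog_arm", "body": {
  "increments": [
    {"dx": 0.001, "dy": -0.01, "dz": 0.0, "ax": 0.0, "ay": 0.0, "az": 0.0, "gripper": -1.0},
    {"dx": 0.003, "dy": -0.035, "dz": 0.0, "ax": 0.0, "ay": 0.0, "az": -0.001, "gripper": -1.0},
    {"dx": 0.005, "dy": -0.075, "dz": 0.0, "ax": 0.0, "ay": 0.0, "az": -0.002, "gripper": -1.0},
    {"dx": 0.007, "dy": -0.12, "dz": -0.01, "ax": 0.0, "ay": 0.0, "az": -0.003, "gripper": -1.0},
    {"dx": 0.009, "dy": -0.16, "dz": -0.03, "ax": 0.0, "ay": 0.0, "az": -0.004, "gripper": -1.0},
    {"dx": 0.01, "dy": -0.19, "dz": -0.06, "ax": 0.0, "ay": 0.0, "az": -0.004, "gripper": -1.0},
    {"dx": 0.011, "dy": -0.21, "dz": -0.09, "ax": 0.0, "ay": 0.0, "az": -0.004, "gripper": -1.0},
    {"dx": 0.011, "dy": -0.223, "dz": -0.11, "ax": 0.0, "ay": 0.0, "az": -0.004, "gripper": -1.0},
    {"dx": 0.011, "dy": -0.223, "dz": -0.12, "ax": 0.0, "ay": 0.0, "az": -0.004, "gripper": -1.0},
    {"dx": 0.011, "dy": -0.223, "dz": -0.12, "ax": 0.0, "ay": 0.0, "az": -0.004, "gripper": -1.0}
  ]
}}

```text
time: 16.15
eef_pos: [0.5314, -0.3563, 0.1574]
tcp_rot: [0.996, -0.085, -0.0, -0.0]
contact_force: [0.0, 1.1, -4.7]
opening: 0.148
finger_force: 78.1
```

```bash
python3 - <<'E'
from h import *
s=tool(); cen=s['eef_pos'][:2]; z=s['eef_pos'][2]-.0973; L=[]
for n in ('wrist','scene','side'):
    c=grab(n); print(n,plate_level(c,z,cen),ballpos(c,z,cen))
    hs=holes(c,z+.008,cen,80.2)
    for o in hs: print('  ',o)
    a=np.radians(80.2); u=np.array([np.cos(a),np.sin(a)])
    for sg in (1,-1):
        p=np.r_[cen+sg*.08*u,z+.008]; pc=(np.linalg.inv(c['T'])@np.r_[p,1])[:3]*[1,-1,-1]
        x,y=cv2.projectPoints(pc.reshape(1,3),np.zeros(3),np.zeros(3),np.array(c['camera_matrix']),np.array(c['dist']))[0].ravel()
        w=24 if n!='wrist' else 40; x,y=int(round(x)),int(round(y)); print('   crop origin',sg,x-w,y-w)
        L.append(cv2.resize(c['frame'][max(y-w,0):y+w,max(x-w,0):x+w],(260,260),interpolation=cv2.INTER_CUBIC))
cv2.imwrite('pics/h7.png',np.vstack([np.hstack(L[0::2]),np.hstack(L[1::2])]))
E
```

```text
t 16.15 tcp [ 0.5314 -0.3563  0.1574] y_yaw -99.72 q6 0.991 down [-5.e-04  6.e-04 -1.e+00] F [ 0.   1.1 -4.7] M [ 0.08 -0.02 -0.01] open 0.148 ff 78.1
wrist (10920, array([0.0001, 0.0011, 0.0682])) (3471, array([ 0.5336, -0.3555,  0.0968]), np.float64(0.0253))
   (1, array([ 0.5445, -0.2783]), 0.0078, array([201. , 240.3]))
   (-1, array([ 0.5178, -0.4346]), 0.0076, array([451. , 240.4]))
   crop origin 1 160 200
   crop origin -1 412 200
scene (1064, array([0.0007, 0.0035, 0.0694])) (507, array([ 0.5324, -0.3545,  0.0988]), np.float64(0.0249))
   (1, array([ 0.5439, -0.2762]), 0.0116, array([347.9, 314.7]))
   (-1, array([ 0.5162, -0.4345]), 0.009, array([401.3, 367.1]))
   crop origin 1 325 291
   crop origin -1 378 343
side (391, array([-0.0041,  0.0008,  0.0675])) (283, array([ 0.534 , -0.3535,  0.0976]), np.float64(0.0239))
   (1, array([ 0.5431, -0.2731]), 0.0088, array([359. , 209.4]))
   crop origin 1 335 184
   crop origin -1 357 151
```

View pics/h7.png

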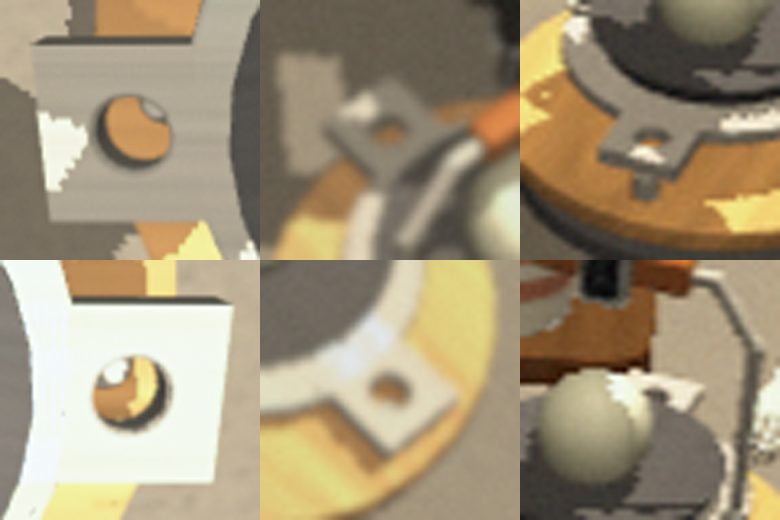

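Through the holes in the wrist view, the pin tips are visible at about (207.7,232.6) and (448,233.8), with hole centres at (201,240.3) and (451,240.4). I'll cast the tips to z=0.054.

```bash
python3 - <<'E'
from h import *
s=tool(); c=grab('wrist')
for z in (.052,.054):
    t=plane(c,[[207.7,232.6],[448,233.8]],z)[:,:2]; d=t[0]-t[1]; print(z,'tips',t.round(4),np.linalg.norm(d).round(4),t.mean(0).round(4),np.degrees(np.arctan2(d[1],d[0])).round(2))
h=plane(c,[[201,240.3],[451,240.4]],.068)[:,:2]; d=h[0]-h[1]; print('holes',h.round(4),np.linalg.norm(d).round(4),h.mean(0).round(4),np.degrees(np.arctan2(d[1],d[0])).round(2))
E
```

```text
t 16.3 tcp [ 0.5316 -0.3565  0.158 ] y_yaw -99.7 q6 0.991 down [ 3.e-04 -2.e-04 -1.e+00] F [ 0.6  0.2 -4.9] M [-0.05 -0.   -0.02] open 0.146 ff 78.1
0.052 tips [[ 0.5454 -0.2781]
 [ 0.5174 -0.4378]] 0.1621 [ 0.5314 -0.358 ] 80.03
0.054 tips [[ 0.5459 -0.2789]
 [ 0.518  -0.4373]] 0.1609 [ 0.532  -0.3581] 80.03
holes [[ 0.5447 -0.2783]
 [ 0.5179 -0.435 ]] 0.159 [ 0.5313 -0.3567] 80.31
```

Emit:
{"method": "jog_arm", "body": {
  "increments": [
    {"dx": 0.004, "dy": -0.005, "dz": 0.0, "ax": 0.0, "ay": 0.0, "az": -0.001, "gripper": -1.0},
    {"dx": 0.008, "dy": -0.011, "dz": -0.005, "ax": 0.0, "ay": 0.0, "az": -0.003, "gripper": -1.0},
    {"dx": 0.008, "dy": -0.011, "dz": -0.015, "ax": 0.0, "ay": 0.0, "az": -0.003, "gripper": -1.0},
    {"dx": 0.008, "dy": -0.011, "dz": -0.03, "ax": 0.0, "ay": 0.0, "az": -0.003, "gripper": -1.0},
    {"dx": 0.008, "dy": -0.011, "dz": -0.045, "ax": 0.0, "ay": 0.0, "az": -0.003, "gripper": -1.0},
    {"dx": 0.008, "dy": -0.011, "dz": -0.06, "ax": 0.0, "ay": 0.0, "az": -0.003, "gripper": -1.0},
    {"dx": 0.008, "dy": -0.011, "dz": -0.075, "ax": 0.0, "ay": 0.0, "az": -0.003, "gripper": -1.0},
    {"dx": 0.008, "dy": -0.011, "dz": -0.09, "ax": 0.0, "ay": 0.0, "az": -0.003, "gripper": -1.0},
    {"dx": 0.008, "dy": -0.011, "dz": -0.1, "ax": 0.0, "ay": 0.0, "az": -0.003, "gripper": -1.0},
    {"dx": 0.008, "dy": -0.011, "dz": -0.1, "ax": 0.0, "ay": 0.0, "az": -0.003, "gripper": -1.0}
  ]
}}

```text
time: 17.35
eef_pos: [0.5323, -0.3577, 0.1455]
tcp_rot: [0.996, -0.087, -0.0, -0.0]
contact_force: [0.5, -0.1, -4.5]
opening: 0.145
finger_force: 78.1
```

```bash
python3 - <<'E'
from h import *
s=tool(); cen=s['eef_pos'][:2]; z=s['eef_pos'][2]-.0973; c=grab('wrist')
print(plate_level(c,z,cen),ballpos(c,z,cen),holes(c,z+.008,cen,80))
L=[cv2.resize(c['frame'][200:280,u:u+80],(390,390),interpolation=cv2.INTER_CUBIC) for u in (160,412)]
cv2.imwrite('pics/h8.png',np.hstack(L))
E
```

```text
t 17.35 tcp [ 0.5323 -0.3577  0.1455] y_yaw -99.99 q6 0.995 down [-4.e-04  4.e-04 -1.e+00] F [ 0.5 -0.1 -4.5] M [-0.04 -0.01  0.02] open 0.145 ff 78.1
(11235, array([0.0001, 0.0009, 0.0563])) (3466, array([ 0.5346, -0.357 ,  0.0848]), np.float64(0.0254)) [(1, array([ 0.5458, -0.28  ]), 0.0078, array([201.2, 240.3])), (-1, array([ 0.5185, -0.4359]), 0.0075, array([450.8, 240.2]))]
```

View pics/h8.png

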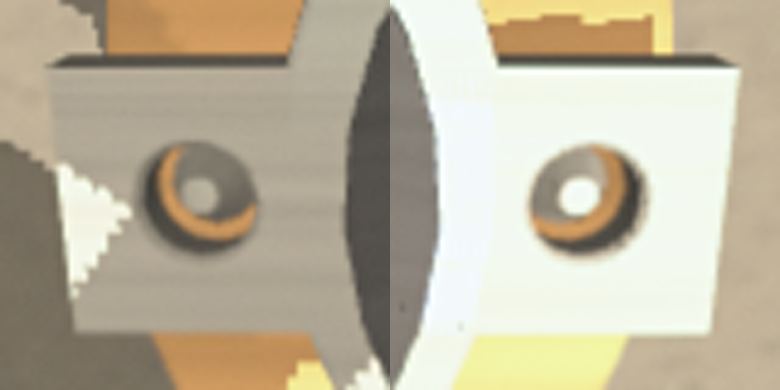

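Both tips are centred in the holes with no contact force. I'll lower it the rest of the way.

Emit:
{"method": "jog_arm", "body": {
  "increments": [
    {"dx": 0.0, "dy": 0.0, "dz": -0.01, "ax": 0.0, "ay": 0.0, "az": 0.0, "gripper": -1.0},
    {"dx": 0.0, "dy": 0.0, "dz": -0.02, "ax": 0.0, "ay": 0.0, "az": 0.0, "gripper": -1.0},
    {"dx": 0.0, "dy": 0.0, "dz": -0.032, "ax": 0.0, "ay": 0.0, "az": 0.0, "gripper": -1.0},
    {"dx": 0.0, "dy": 0.0, "dz": -0.044, "ax": 0.0, "ay": 0.0, "az": 0.0, "gripper": -1.0},
    {"dx": 0.0, "dy": 0.0, "dz": -0.056, "ax": 0.0, "ay": 0.0, "az": 0.0, "gripper": -1.0},
    {"dx": 0.0, "dy": 0.0, "dz": -0.068, "ax": 0.0, "ay": 0.0, "az": 0.0, "gripper": -1.0},
    {"dx": 0.0, "dy": 0.0, "dz": -0.078, "ax": 0.0, "ay": 0.0, "az": 0.0, "gripper": -1.0},
    {"dx": 0.0, "dy": 0.0, "dz": -0.086, "ax": 0.0, "ay": 0.0, "az": 0.0, "gripper": -1.0},
    {"dx": 0.0, "dy": 0.0, "dz": -0.092, "ax": 0.0, "ay": 0.0, "az": 0.0, "gripper": -1.0},
    {"dx": 0.0, "dy": 0.0, "dz": -0.095, "ax": 0.0, "ay": 0.0, "az": 0.0, "gripper": -1.0}
  ]
}}

```text
time: 18.4
eef_pos: [0.5325, -0.3579, 0.1343]
tcp_rot: [0.996, -0.087, -0.0, -0.0]
contact_force: [0.3, 1.0, -4.6]
opening: 0.148
finger_force: 78.1
```

Emit:
{"method": "jog_arm", "body": {
  "increments": [
    {"dx": 0.0, "dy": 0.0, "dz": -0.003, "ax": 0.0, "ay": 0.0, "az": 0.0, "gripper": -1.0},
    {"dx": 0.0, "dy": 0.0, "dz": -0.006, "ax": 0.0, "ay": 0.0, "az": 0.0, "gripper": -1.0},
    {"dx": 0.0, "dy": 0.0, "dz": -0.009, "ax": 0.0, "ay": 0.0, "az": 0.0, "gripper": -1.0},
    {"dx": 0.0, "dy": 0.0, "dz": -0.009, "ax": 0.0, "ay": 0.0, "az": 0.0, "gripper": -1.0}
  ]
}}

```text
time: 18.8
eef_pos: [0.5324, -0.3578, 0.1333]
tcp_rot: [0.996, -0.087, -0.0, -0.0]
contact_force: [-0.3, 1.3, -4.8]
opening: 0.143
finger_force: 78.1
```

```bash
python3 - <<'E'
from h import *
s=tool(); cen=s['eef_pos'][:2]; z=s['eef_pos'][2]-.0973; c=grab('wrist')
print(plate_level(c,z,cen),ballpos(c,z,cen)); s=tool()
E
```

```text
t 18.8 tcp [ 0.5324 -0.3578  0.1333] y_yaw -99.99 q6 0.995 down [-1.e-04  1.e-04 -1.e+00] F [-0.3  1.3 -4.8] M [-0.01 -0.03  0.04] open 0.143 ff 78.1
(11241, array([0.0004, 0.0008, 0.0441])) (3459, array([ 0.5347, -0.3571,  0.0727]), np.float64(0.0253))
t 18.85 tcp [ 0.5325 -0.3579  0.1333] y_yaw -99.99 q6 0.995 down [-0.  0. -1.] F [ 0.2  0.4 -4. ] M [-0.02 -0.02 -0.1 ] open 0.145 ff 78.1
```

Emit:
{"method": "jog_arm", "body": {
  "increments": [
    {"dx": 0.0, "dy": 0.0, "dz": -0.003, "ax": 0.0, "ay": 0.0, "az": 0.0, "gripper": -1.0},
    {"dx": 0.0, "dy": 0.0, "dz": -0.006, "ax": 0.0, "ay": 0.0, "az": 0.0, "gripper": -1.0},
    {"dx": 0.0, "dy": 0.0, "dz": -0.006, "ax": 0.0, "ay": 0.0, "az": 0.0, "gripper": -1.0},
    {"dx": 0.0, "dy": 0.0, "dz": -0.006, "ax": 0.0, "ay": 0.0, "az": 0.0, "gripper": -1.0}
  ]
}}

```text
time: 19.25
eef_pos: [0.5325, -0.358, 0.133]
tcp_rot: [0.996, -0.087, 0.0, 0.0]
contact_force: [0.1, -0.3, -1.8]
opening: 0.149
finger_force: 78.4
```

Emit:
{"method": "jog_arm", "body": {
  "increments": [
    {"dx": 0.0, "dy": 0.0, "dz": -0.004, "ax": 0.0, "ay": 0.0, "az": 0.0, "gripper": -1.0},
    {"dx": 0.0, "dy": 0.0, "dz": -0.008, "ax": 0.0, "ay": 0.0, "az": 0.0, "gripper": -1.0},
    {"dx": 0.0, "dy": 0.0, "dz": -0.008, "ax": 0.0, "ay": 0.0, "az": 0.0, "gripper": -1.0},
    {"dx": 0.0, "dy": 0.0, "dz": -0.008, "ax": 0.0, "ay": 0.0, "az": 0.0, "gripper": -1.0}
  ]
}}

```text
time: 19.65
eef_pos: [0.5326, -0.358, 0.133]
tcp_rot: [0.996, -0.087, 0.0, 0.0]
contact_force: [-4.8, 3.4, 4.6]
opening: 0.143
finger_force: 79.5
```

```bash
python3 - <<'E'
from h import *
s=tool(); cen=s['eef_pos'][:2]; c=grab('wrist')
print(plate_level(c,.036,cen),ballpos(c,.036,cen)); s=tool()
c=grab('side'); print(plate_level(c,.036,cen),holes(c,.044,cen,80))
P=cloud(grab('scene')); 
for z in (.05,.12,.2): m=(P[...,2]>z)&(P[...,1]>-.5)&(P[...,1]<-.2)&(P[...,0]>.6)&(P[...,0]<.8)&(P[...,2]<.35); print(z,P[m][:,0].min().round(3))
E
```

```text
t 19.65 tcp [ 0.5326 -0.358   0.133 ] y_yaw -99.98 q6 0.995 down [ 2.e-04 -3.e-04 -1.e+00] F [-4.8  3.4  4.6] M [0.52 0.59 0.  ] open 0.143 ff 79.5
(11200, array([0.0003, 0.0006, 0.0438])) (3458, array([ 0.5349, -0.3573,  0.0724]), np.float64(0.0253))
t 19.7 tcp [ 0.5326 -0.358   0.133 ] y_yaw -99.98 q6 0.995 down [ 2.e-04 -3.e-04 -1.e+00] F [-4.5  2.9  4.9] M [ 0.53  0.63 -0.03] open 0.145 ff 79.5
(395, array([-0.0012,  0.0009,  0.0426])) [(1, array([ 0.5474, -0.2865]), 0.0083, array([357.8, 214.2]))]
0.05 0.665
0.12 0.685Traceback (most recent call last):
  File "<stdin>", line 6, in <module>
    return umr_minimum(a, axis, None, out, keepdims, initial, where)
ValueError: zero-size array to reduction operation minimum which has no identity
```

The dish is flush (underside 0.036), level, with the ball central. Next comes the quarter turn in three gentle stages, watching the side force.

Emit:
{"method": "jog_arm", "body": {
  "increments": [
    {"dx": 0.0, "dy": 0.0, "dz": 0.0, "ax": 0.0, "ay": 0.0, "az": 0.005, "gripper": -1.0},
    {"dx": 0.0, "dy": 0.0, "dz": 0.0, "ax": 0.0, "ay": 0.0, "az": 0.02, "gripper": -1.0},
    {"dx": 0.0, "dy": 0.0, "dz": 0.0, "ax": 0.0, "ay": 0.0, "az": 0.045, "gripper": -1.0},
    {"dx": 0.0, "dy": 0.0, "dz": 0.0, "ax": 0.0, "ay": 0.0, "az": 0.075, "gripper": -1.0},
    {"dx": 0.0, "dy": 0.0, "dz": 0.0, "ax": 0.0, "ay": 0.0, "az": 0.105, "gripper": -1.0},
    {"dx": 0.0, "dy": 0.0, "dz": 0.0, "ax": 0.0, "ay": 0.0, "az": 0.135, "gripper": -1.0},
    {"dx": 0.0, "dy": 0.0, "dz": 0.0, "ax": 0.0, "ay": 0.0, "az": 0.16, "gripper": -1.0},
    {"dx": 0.0, "dy": 0.0, "dz": 0.0, "ax": 0.0, "ay": 0.0, "az": 0.18, "gripper": -1.0},
    {"dx": 0.0, "dy": 0.0, "dz": 0.0, "ax": 0.0, "ay": 0.0, "az": 0.195, "gripper": -1.0},
    {"dx": 0.0, "dy": 0.0, "dz": 0.0, "ax": 0.0, "ay": 0.0, "az": 0.2, "gripper": -1.0}
  ]
}}

```text
time: 20.8
eef_pos: [0.5329, -0.3579, 0.1329]
tcp_rot: [0.998, 0.07, 0.0, 0.0]
contact_force: [-3.1, 3.7, 5.1]
opening: 0.149
finger_force: 79.5
```

```bash
cat >> h.py <<'E'
def look():
    s=tool(); cen=s['eef_pos'][:2]; c=grab('wrist'); M=R.from_quat(s['tcp_rot']).as_matrix(); a=np.degrees(np.arctan2(-M[1,1],-M[0,1]))
    print(plate_level(c,.036,cen),ballpos(c,.036,cen)); hs=holes(c,.044,cen,a)
    for h in hs: print(h)
    if len(hs)==2: d=hs[0][1]-hs[1][1]; print('mid',(hs[0][1]+hs[1][1])/2,'dish y',np.degrees(np.arctan2(d[1],d[0])).round(2))
    return c
E
python3 -c "
from h import *
look()"
```

```text
t 20.8 tcp [ 0.5329 -0.3579  0.1329] y_yaw -81.96 q6 0.681 down [ 9.e-04 -2.e-04 -1.e+00] F [-3.1  3.7  5.1] M [ 0.53  0.51 -0.06] open 0.149 ff 79.5
(11167, array([0.0004, 0.0006, 0.0438])) (3461, array([ 0.5347, -0.3564,  0.0723]), np.float64(0.0253))
(1, array([ 0.52  , -0.2849]), 0.0056, array([208.8, 244.1]))
(1, array([ 0.5218, -0.2771]), 0.0081, array([196.9, 239.8]))
(-1, array([ 0.5421, -0.4382]), 0.0061, array([452.9, 243.6]))
(-1, array([ 0.5491, -0.4382]), 0.0053, array([455.4, 233.1]))
```

Emit:
{"method": "jog_arm", "body": {
  "increments": [
    {"dx": -0.001, "dy": 0.001, "dz": 0.0, "ax": 0.0, "ay": 0.0, "az": 0.01, "gripper": -1.0},
    {"dx": -0.002, "dy": 0.002, "dz": 0.0, "ax": 0.0, "ay": 0.0, "az": 0.035, "gripper": -1.0},
    {"dx": -0.002, "dy": 0.002, "dz": 0.0, "ax": 0.0, "ay": 0.0, "az": 0.075, "gripper": -1.0},
    {"dx": -0.002, "dy": 0.002, "dz": 0.0, "ax": 0.0, "ay": 0.0, "az": 0.125, "gripper": -1.0},
    {"dx": -0.002, "dy": 0.002, "dz": 0.0, "ax": 0.0, "ay": 0.0, "az": 0.18, "gripper": -1.0},
    {"dx": -0.002, "dy": 0.002, "dz": 0.0, "ax": 0.0, "ay": 0.0, "az": 0.235, "gripper": -1.0},
    {"dx": -0.002, "dy": 0.002, "dz": 0.0, "ax": 0.0, "ay": 0.0, "az": 0.285, "gripper": -1.0},
    {"dx": -0.002, "dy": 0.002, "dz": 0.0, "ax": 0.0, "ay": 0.0, "az": 0.33, "gripper": -1.0},
    {"dx": -0.002, "dy": 0.002, "dz": 0.0, "ax": 0.0, "ay": 0.0, "az": 0.365, "gripper": -1.0},
    {"dx": -0.002, "dy": 0.002, "dz": 0.0, "ax": 0.0, "ay": 0.0, "az": 0.39, "gripper": -1.0}
  ]
}}

```text
time: 21.85
eef_pos: [0.5331, -0.3573, 0.1329]
tcp_rot: [0.93, 0.368, 0.001, 0.0]
contact_force: [-1.2, 4.6, 5.3]
opening: 0.146
finger_force: 79.5
```

Emit:
{"method": "jog_arm", "body": {
  "increments": [
    {"dx": 0.0, "dy": 0.0, "dz": 0.0, "ax": 0.0, "ay": 0.0, "az": 0.025, "gripper": -1.0},
    {"dx": 0.0, "dy": 0.0, "dz": 0.0, "ax": 0.0, "ay": 0.0, "az": 0.06, "gripper": -1.0},
    {"dx": 0.0, "dy": 0.0, "dz": 0.0, "ax": 0.0, "ay": 0.0, "az": 0.105, "gripper": -1.0},
    {"dx": 0.0, "dy": 0.0, "dz": 0.0, "ax": 0.0, "ay": 0.0, "az": 0.155, "gripper": -1.0},
    {"dx": 0.0, "dy": 0.0, "dz": 0.0, "ax": 0.0, "ay": 0.0, "az": 0.21, "gripper": -1.0},
    {"dx": 0.0, "dy": 0.0, "dz": 0.0, "ax": 0.0, "ay": 0.0, "az": 0.265, "gripper": -1.0},
    {"dx": 0.0, "dy": 0.0, "dz": 0.0, "ax": 0.0, "ay": 0.0, "az": 0.315, "gripper": -1.0},
    {"dx": 0.0, "dy": 0.0, "dz": 0.0, "ax": 0.0, "ay": 0.0, "az": 0.36, "gripper": -1.0},
    {"dx": 0.0, "dy": 0.0, "dz": 0.0, "ax": 0.0, "ay": 0.0, "az": 0.395, "gripper": -1.0},
    {"dx": 0.0, "dy": 0.0, "dz": 0.0, "ax": 0.0, "ay": 0.0, "az": 0.41, "gripper": -1.0}
  ]
}}

```text
time: 22.85
eef_pos: [0.5331, -0.3574, 0.1329]
tcp_rot: [0.766, 0.643, 0.001, 0.001]
contact_force: [-0.9, 3.6, 4.3]
opening: 0.149
finger_force: 79.5
```

```bash
python3 - <<'E'
from h import *
c=look(); P=cloud(c)
# pin tops: steel points 5-10 mm above the plate top near the lugs
s=get_state(); cen=s['eef_pos'][:2]
r=np.hypot(P[...,0]-cen[0],P[...,1]-cen[1]); m=((c['depth']>0)&(P[...,2]>.0485)&(P[...,2]<.057)&(r>.07)&(r<.092)).astype(np.uint8)
n,L,st,ce=cv2.connectedComponentsWithStats(m); t=[]
for i in range(1,n):
    if st[i,4]>15: q=P[L==i]; q=q[q[:,2]>.0515]; print('pin',ce[i].round(1),st[i,4],q.mean(0).round(4)); t.append(q.mean(0))
sc=grab('side')['frame']
cv2.imwrite('pics/fin.png',np.hstack([cv2.resize(c['frame'],(400,400)),cv2.resize(sc[120:280,280:440],(400,400))]))
E
```

```text
t 22.85 tcp [ 0.5331 -0.3574  0.1329] y_yaw -9.92 q6 -0.577 down [ 0.0021 -0.     -1.    ] F [-0.9  3.6  4.3] M [ 0.57  0.32 -0.13] open 0.149 ff 79.5
(11309, array([0.0007, 0.0002, 0.0438])) (3481, array([ 0.532 , -0.3552,  0.0723]), np.float64(0.0253))
(1, array([ 0.4549, -0.345 ]), 0.0083, array([200.7, 242.1]))
(-1, array([ 0.6117, -0.3736]), 0.0062, array([451.7, 243.7]))
(-1, array([ 0.614 , -0.3668]), 0.0055, array([454.5, 232.9]))
pin [195.1 241.1] 182 [ 0.454  -0.3423  0.0532]
pin [451.6 244.3] 197 [ 0.6099 -0.3718  0.0532]
```

View pics/fin.png

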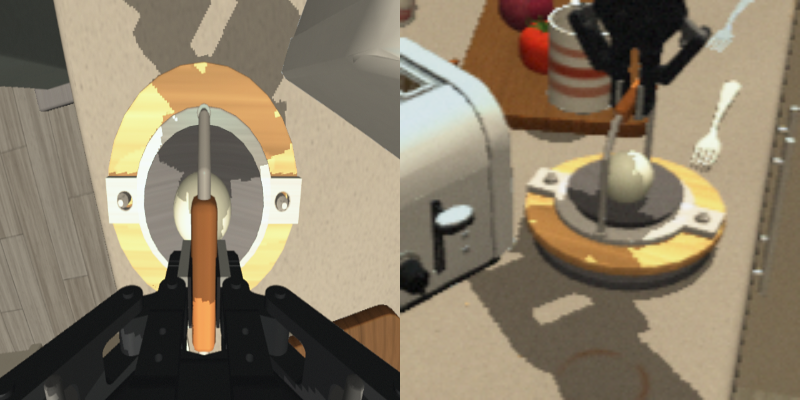

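The turn worked: dish flush on both pins, ball central. The pins sit at about 169.3°, against 170.1° wanted, which is hole slack against the spring, so I'll add 0.8° and settle.

Emit:
{"method": "jog_arm", "body": {
  "increments": [
    {"dx": 0.0, "dy": 0.0, "dz": 0.0, "ax": 0.0, "ay": 0.0, "az": 0.004, "gripper": -1.0},
    {"dx": 0.0, "dy": 0.0, "dz": 0.0, "ax": 0.0, "ay": 0.0, "az": 0.009, "gripper": -1.0},
    {"dx": 0.0, "dy": 0.0, "dz": 0.0, "ax": 0.0, "ay": 0.0, "az": 0.009, "gripper": -1.0},
    {"dx": 0.0, "dy": 0.0, "dz": 0.0, "ax": 0.0, "ay": 0.0, "az": 0.009, "gripper": -1.0},
    {"dx": 0.0, "dy": 0.0, "dz": 0.0, "ax": 0.0, "ay": 0.0, "az": 0.009, "gripper": -1.0},
    {"dx": 0.0, "dy": 0.0, "dz": 0.0, "ax": 0.0, "ay": 0.0, "az": 0.009, "gripper": -1.0},
    {"dx": 0.0, "dy": 0.0, "dz": 0.0, "ax": 0.0, "ay": 0.0, "az": 0.009, "gripper": -1.0},
    {"dx": 0.0, "dy": 0.0, "dz": 0.0, "ax": 0.0, "ay": 0.0, "az": 0.009, "gripper": -1.0}
  ]
}}

```text
time: 23.75
eef_pos: [0.5331, -0.3574, 0.1329]
tcp_rot: [0.762, 0.648, 0.001, 0.001]
contact_force: [-1.6, 4.0, 4.9]
opening: 0.146
finger_force: 79.5
```

```bash
python3 - <<'E'
from h import *
c=look(); P=cloud(c); cen=get_state()['eef_pos'][:2]
r=np.hypot(P[...,0]-cen[0],P[...,1]-cen[1]); m=((c['depth']>0)&(P[...,2]>.0485)&(P[...,2]<.057)&(r>.07)&(r<.092)).astype(np.uint8)
n,L,st,ce=cv2.connectedComponentsWithStats(m)
t=[(lambda q:q[q[:,2]>.0515].mean(0))(P[L==i]) for i in range(1,n) if st[i,4]>15]; print(np.round(t,4))
d=t[0]-t[1]; print('pins',np.degrees(np.arctan2(d[1],d[0])))
job.sign_off()
E
```

```text
t 23.75 tcp [ 0.5331 -0.3574  0.1329] y_yaw -9.2 q6 -0.589 down [ 0.0021 -0.     -1.    ] F [-1.6  4.   4.9] M [ 0.56  0.33 -0.16] open 0.146 ff 79.5
(11331, array([0.0008, 0.0009, 0.0438])) (3476, array([ 0.532 , -0.3551,  0.0723]), np.float64(0.0253))
(1, array([ 0.4546, -0.3459]), 0.0083, array([200.4, 241.9]))
(-1, array([ 0.6117, -0.3728]), 0.0059, array([451.6, 244. ]))
(-1, array([ 0.6145, -0.3664]), 0.0057, array([455.2, 233.8]))
[[ 0.4538 -0.3433  0.0532]
 [ 0.6103 -0.3709  0.0531]]
pins 169.99747192323267
the job is handed in; nothing more can be done
```

The job is handed in: the dish sits flush and level on both pins, turned about 90° anticlockwise and still gripped by the handle, with the ball within about 3 mm of the middle; the first grasp closed above the grip and had to be redone lower.

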